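# Load and clamp chip magazines, then start the programmer

## Task

Lay the chip magazines that are on the bench into the lanes of the feed tray, one to a lane, flat on the lane floor and each with its tall stopper end towards the fixed fence, turning end for end any that lie the other way. Then swing the tray's ratchet handle back and forth until the jaw has come fully in to its stop, and after that press the start plunger on the programmer right down to its stop and let it come up again. Leave the bottle, the carton and the mouse where they are.

Things in the scene. Friction and masses are not known exactly. Their poses are not given: they have to be found in the camera images.
- mag_a_rib (a point): Chip magazine (two or three, all alike; absent ones read None): aluminium bar 130 mm long, 36 wide, 20 high, about 0.16 kg, lying flat, with a grip rib on top, 14 mm thick, 60 mm long (along the bar) and 28 mm high, its top 48 mm above the underside. This point is the centre of the rib, over the middle of the bar, 34 mm above the underside. x runs along the bar towards the stopper end, z up.
- mag_a_stop (a point): The stopper end of the same magazine: centre of the end face of the tall black stopper block (18 mm long, 36 mm wide, 26 mm high), 65 mm from the rib centre along the bar and 13 mm above the underside. The other end is a low narrow nose, 20 mm wide and 14 mm high.
- mag_b_rib (a point): Chip magazine (two or three, all alike; absent ones read None): aluminium bar 130 mm long, 36 wide, 20 high, about 0.16 kg, lying flat, with a grip rib on top, 14 mm thick, 60 mm long (along the bar) and 28 mm high, its top 48 mm above the underside. This point is the centre of the rib, over the middle of the bar, 34 mm above the underside. x runs along the bar towards the stopper end, z up.
- mag_b_stop (a point): The stopper end of the same magazine: centre of the end face of the tall black stopper block (18 mm long, 36 mm wide, 26 mm high), 65 mm from the rib centre along the bar and 13 mm above the underside. The other end is a low narrow nose, 20 mm wide and 14 mm high.
- mag_c_rib (a point): Chip magazine (two or three, all alike; absent ones read None): aluminium bar 130 mm long, 36 wide, 20 high, about 0.16 kg, lying flat, with a grip rib on top, 14 mm thick, 60 mm long (along the bar) and 28 mm high, its top 48 mm above the underside. This point is the centre of the rib, over the middle of the bar, 34 mm above the underside. x runs along the bar towards the stopper end, z up.
- mag_c_stop (a point): The stopper end of the same magazine: centre of the end face of the tall black stopper block (18 mm long, 36 mm wide, 26 mm high), 65 mm from the rib centre along the bar and 13 mm above the underside. The other end is a low narrow nose, 20 mm wide and 14 mm high.
- tray: Fixed feed tray, origin on the bench, z up. Three lanes run along its y, centred at x = -60, 0 and +60 mm, each 46 mm wide, floor 15 mm above the bench, divider walls 15 mm above the floor from y = -50 to +80. The fixed fence closes the lanes at y = +80 mm (55 mm high over the bench, 18 mm thick); the sliding jaw closes the other end. The clamp bolt stands at x = 0, y = -130 mm.
- jaw_face (a point): Foot of the face of the sliding jaw, a steel plate 180 mm wide across the lanes' -y ends, 52 mm high over the bench. The face stands at tray y = -72 mm when open and comes in to y = -54 mm, pushing the magazines along to within 4 mm of the fence; the clamp bolt drives it.
- bolt (a point): Top of the vertical clamp bolt of the tray, 85 mm above the bench, on the axis about which the ratchet handle swings.
- knob (a point): Upright round knob at the end of the ratchet handle, 18 mm in diameter, 50 mm high (71 to 121 mm above the bench); this point is its centre, 96 mm above the bench, 115 mm from the bolt axis. The handle bar below it is 10 mm thick, 24 mm wide.
- handle (a joint): Ratchet handle, 0 to 1.2 rad between two stop posts; grows clockwise from above. At 0.6 it points along the tray's -y, at 0 it leans to tray +x, at 1.2 to -x. Swinging clockwise carries the bolt along; swinging back leaves the bolt standing while a pawl clicks over teeth 0.52 rad apart (up to 0.52 rad of each swing is lost). About 5 N at the knob. Stays where left.
- clamp_nut (a joint): Angle of the clamp bolt, clockwise from above, 0 to 7.0 rad; at 7.0 it is against its stop and the jaw is fully in (the jaw comes in 2.6 mm per rad). It starts somewhere from 0 to 0.6.
- plunger_top (a point): Top centre of the black mushroom head (44 mm in diameter) of the spring start plunger on the programmer, a fixed white box 150 x 220 x 50 mm with four low black sockets. The head's top is 116 mm above the bench when up, and it moves straight down 25 mm.
- plunger (a joint): How far the start plunger is pressed, 0 (up) to 0.025 m (on its stop); the spring pushes back with 3 N at the top and 10.5 N at the stop.
- bottle_c (a point): Centre of a white plastic bottle, 56 mm in diameter, 150 mm high, standing on the bench; leave it alone.
- carton: Loose cardboard carton 80 x 120 x 50 mm, origin at the centre of its underside; leave it alone.
- mouse: Black computer mouse 105 mm long, 60 mm wide and 30 mm high on a thin red pad, origin at the centre of its underside; leave it alone.
Not all that is in view belongs to the job. Leave any green, pink or purple look-alike of the part that bears mag_b_rib alone.

How it is judged:
By the outcome, as a careful person would: the job done as asked, in the order asked, and still so for the second after the job is handed in, with the robot touching nothing.
Of mag_a, mag_b, mag_c only 2 to 3 are there at a start; the rules pass over those that are not, and their reading is None.
At some moment in a run one of mag_a, mag_b, mag_c may be knocked a few centimetres aside while the robot is not near it.
Once in a run the grip may slacken for a moment while it holds something.
It also fails if it takes over 208 s, if anything falls off the work surface, if the arm or the gripper's body presses on something with over 40 N, if the wrist force passes 120 N, or if a joint passes its speed limit or range.

## Robot

A 6-joint arm with a two-finger parallel gripper is mounted at the origin on the work surface. World frame = base frame: x ahead of the robot, y to its left, z up, the work surface at z = 0. Lengths are in m, angles in rad, forces in N, time in s.
With the tool pointing down it reaches from about 0.3 to 0.775 m from the base axis. Payload 14.6 kg.
Tool frame: the origin (TCP) lies at the very end of the fingers, on their centre line; the grasp point (between the pads) lies 19 mm behind it; z points along the fingers, y is the direction in which the jaws open and shut (so a half turn about z gives the same grasp; the last joint's range is limited). The gripper opens to 94 mm and grips with 3 to 60 N. Pads are 16 mm wide; open, the fingers measure 119 mm over their backs; the gripper's body (75 mm by 177 mm) begins 78 mm behind the grasp point.
Start: joints at [-1.293, 0.3, 1.521, -0, 1.321, -0.067], TCP at [0.186, -0.518, 0.205] pointing down, gripper open.
Joint ranges: [-3.03, 3.03], [-0.79, 2.21], [0.23, 2.52], [-1.04, 4.18], [0, 3.07], [-2.55, 2.55]. Speed limits (rad/s): [2.22, 2.22, 2.57, 3.14, 3.14, 3.14].

## Interface

Orientations are given as [roll, pitch, yaw] about the fixed x, y, z axes, in that order (R = Rz(yaw) Ry(pitch) Rx(roll)).
In Python, from station import ctrl, eyes gives the robot as it stands.
- The arm moves only by the tool jog_arm, never from a script. Its argument "moves" is a list of rows, each a list of 3 entries, a list of its own where there are three numbers: the shift along the world's x, y, z in mm, then the turn, a rotation vector about the world's x, y, z in units of 5 degrees (1.0 is 5 degrees), then the finger opening in mm, from 0 to 94. In form: [[[tx, ty, tz], [wx, wy, wz], jaw], ...]. A call has 1 to 5 rows; each row is the pose to reach, as a shift and turn from the pose commanded when the call began; what a row does not reach only later rows make up. A row lasts 1/12 s, in which the tool goes at most 41.7 mm and 7.16 degrees, less where a joint would pass 70% of its speed; a pose out of reach is approached as far as the arm can. A call with a gripper value outside its range is refused whole. The fingers move at their own pace and stop on an object; "squeeze" is the grip in N (left out, the last holds). Time passes only in rows, so rows that repeat a pose let the fingers close. It gives the time, the measured TCP pose, the force and the opening at its end, in the units of the state.
- ctrl.get_obs(): the state, without advancing time (a new reading comes with each control period).
- eyes.camera(name): name is "side" or "top"; returns a dict with "frame" (420x560x3 uint8, red, green, blue), "vertical_fov" (degrees; the focal length in pixels is half the picture's height over the tangent of half this angle, whatever the lens; pixels are square), "cx", "cy" (the principal point, pixels), "k1" (the pictures are not rectified: a ray, as slopes to the right and down, at radius r is drawn at 1 + k1 r^2 times it, then the intrinsics apply), "eye" and "attitude" of the camera in the world. Camera axes: x right, y down, z forward; pixel columns grow to the right and rows downward; lengths in m; the calibration is good to about 2 mm. A picture is of the moment at which its call begins. There is no depth.
- ctrl.hand_in(): hands the job in, once; it reports no verdict.
The state is a dict: "time_s": time; "qpos": joint angles; "joint_vel": joint speeds; "tau": joint torques, N m; "ee_pos": TCP position; "eef_rot": TCP orientation; "force": force on the tool from outside, world axes, zero at the start; "moment": the same for the moment, N m; "grip_width": finger opening in m.
Only numpy, scipy, OpenCV 4.12 (cv2) and the standard library are available. Lean on these libraries where they do the work, as an engineer would, in place of code of your own. Each camera call takes 0.05 s, during which the arm holds its last target.

## Working session

There is one attempt and no reset: what is moved stays moved. The work goes in short steps, Python scripts to look and compute and a tool call to move; the robot and the scene stay as the last step left them, time stands still between calls to the robot, and variables do not carry over. Pictures are saved under pics/ and viewed, and the job is handed in when it is done.

Besides the shell and the picture viewer there is one more tool, called after "Call:" in YAML: its name, and indented under it one key for each argument. jog_arm: Moves the arm, as the interface text tells. Its arguments: {"type":"object","properties":{"moves":{"type":"array","items":{"type":"array"}},"squeeze":{"type":"number"}},"required":["moves"]}

```bash
ls; mkdir -p pics; python3 - <<'E'
from station import ctrl, eyes
import cv2
print(ctrl.get_obs())
for n in("side","top"):
    c=eyes.camera(n); f=c.pop("frame"); print(n,c)
    cv2.imwrite(f"pics/{n}0.png",f[:,:,::-1])
E
```

```text
pics
{'time_s': 0.0, 'qpos': array([-1.29258568e+00,  3.00492417e-01,  1.52159368e+00, -3.59072524e-05,
        1.32072547e+00, -6.65842429e-02]), 'joint_vel': array([-1.53089227e-03,  1.29053902e-03, -2.45270882e-04,  6.53533448e-05,
       -7.14742044e-04, -8.91907775e-04]), 'tau': array([-2.45291681e-03, -5.31799829e+01, -3.52734232e+01,  7.06996978e-02,
        2.44003697e-02, -9.76359252e-05]), 'ee_pos': array([ 0.18582246, -0.5173646 ,  0.20486932]), 'eef_rot': array([-3.14037412e+00, -4.63981883e-05,  3.44803764e-01]), 'force': array([0.26003175, 1.2938267 , 0.11808323]), 'moment': array([ 0.01734999,  0.02457831, -0.00328133]), 'grip_width': 0.09393968430099643}
side {'vertical_fov': 50.03038114701864, 'cx': 278.44878758213343, 'cy': 208.1285399242479, 'k1': -0.15174527045690103, 'eye': array([ 0.01606676, -1.11897481,  0.86887006]), 'attitude': array([-2.11404937,  0.00244658, -0.41668267])}
top {'vertical_fov': 50.28911809629213, 'cx': 280.8388549691436, 'cy': 215.01764916376723, 'k1': -0.11156795542557404, 'eye': array([0.41293551, 0.02589293, 1.44874056]), 'attitude': array([-3.06717849e+00, -2.06667304e-03, -1.54780757e+00])}
```

View pics/side0.png

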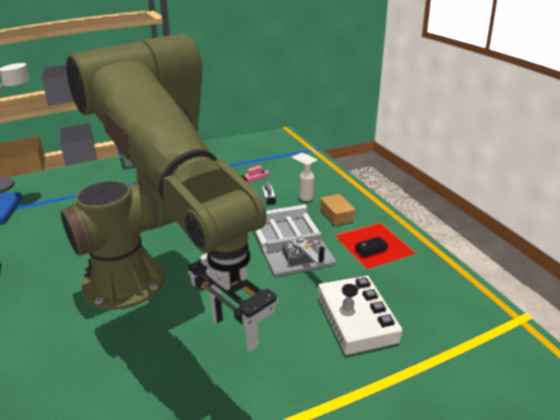

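View pics/top0.png

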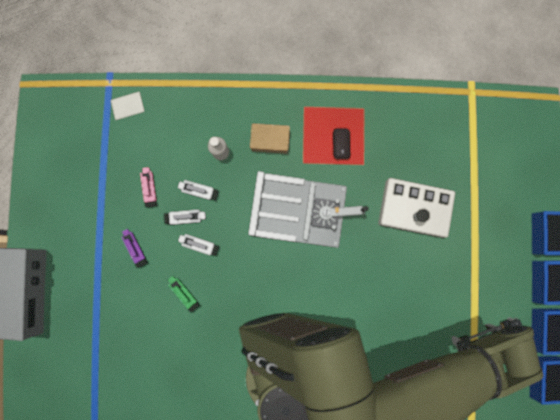

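```bash
cat > h.py <<'E'
import numpy as np, cv2
from scipy.spatial.transform import Rotation as R
from station import ctrl, eyes
def cam(n):
    c=eyes.camera(n); f=c["frame"]; h=f.shape[0]
    c["f"]=h/2/np.tan(np.radians(c["vertical_fov"])/2)
    c["K"]=np.array([[c["f"],0,c["cx"]],[0,c["f"],c["cy"]],[0,0,1]])
    c["D"]=np.array([c["k1"],0,0,0.]); c["R"]=R.from_euler("xyz",c["attitude"]).as_matrix()
    c["bgr"]=f[:,:,::-1].copy(); return c
def proj(c,P):
    P=np.atleast_2d(np.asarray(P,float)); rt=c["R"].T
    o,_=cv2.projectPoints(P.reshape(-1,1,3),cv2.Rodrigues(rt)[0],-rt@c["eye"],c["K"],c["D"]); return o[:,0]
def ray(c,uv):
    uv=np.atleast_2d(np.asarray(uv,float)).reshape(-1,1,2)
    s=cv2.undistortPoints(uv,c["K"],c["D"])[:,0]
    return np.c_[s,np.ones(len(s))]@c["R"].T
def onz(c,uv,z):
    d=ray(c,uv); t=(z-c["eye"][2])/d[:,2]; return c["eye"]+t[:,None]*d
def tri(c1,u1,c2,u2):
    A=np.zeros((3,3));b=np.zeros(3)
    for c,u in((c1,u1),(c2,u2)):
        d=ray(c,u)[0];d/=np.linalg.norm(d);M=np.eye(3)-np.outer(d,d);A+=M;b+=M@c["eye"]
    return np.linalg.solve(A,b)
def crop(c,x0,y0,x1,y1,s,name):
    cv2.imwrite("pics/"+name,cv2.resize(c["bgr"][y0:y1,x0:x1],None,fx=s,fy=s,interpolation=cv2.INTER_CUBIC))
E
python3 - <<'E'
from h import *
c=cam("top"); crop(c,120,160,250,270,6,"t1.png"); crop(c,240,160,370,255,6,"t2.png");crop(c,375,170,465,245,6,"t3.png")
s=cam("side"); crop(s,230,140,350,280,4,"s1.png")
E
```

```text
(no output)
```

View pics/t1.png

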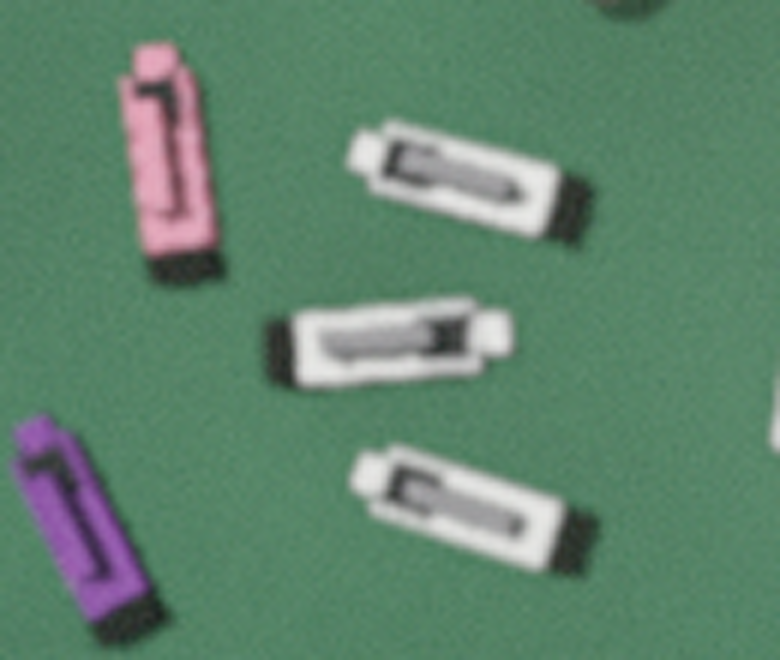

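View pics/t2.png

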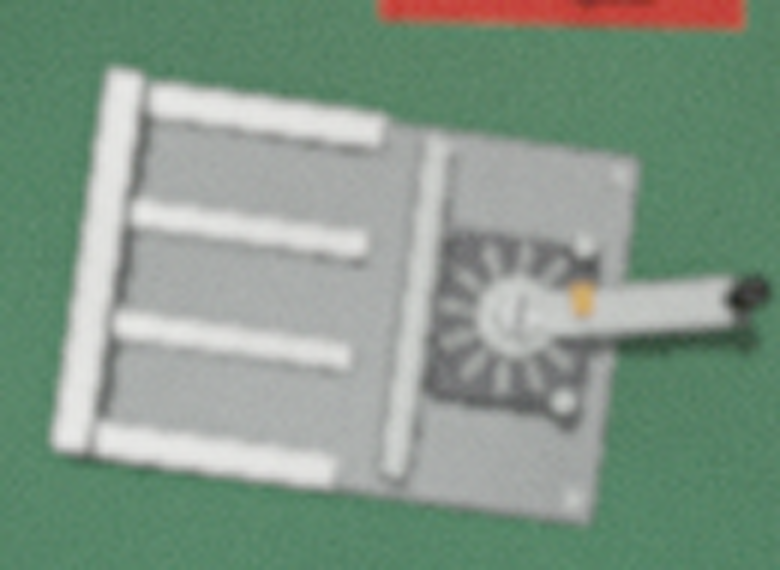

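View pics/t3.png

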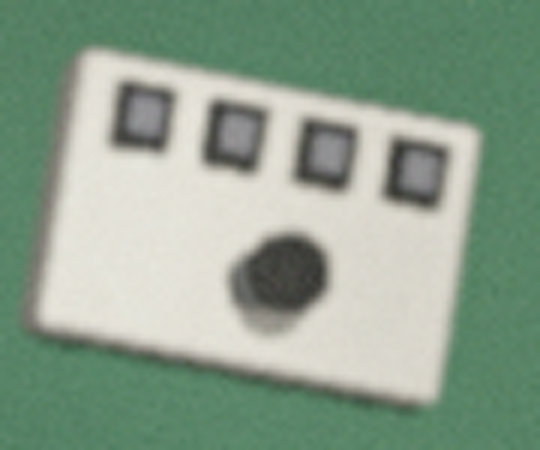

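View pics/s1.png

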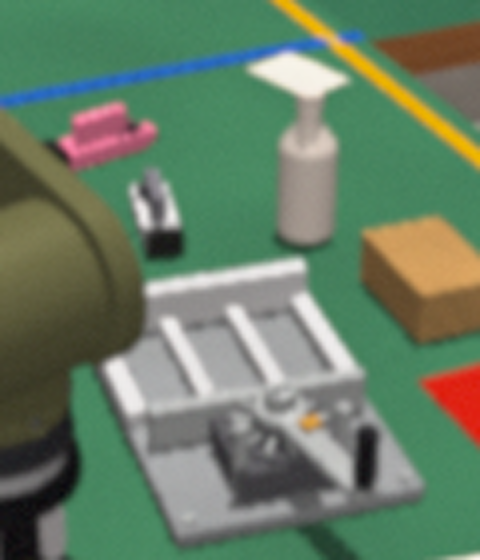

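```bash
cat > mags.py <<'E'
from h import *
def mags(c,save=None,excl=None):
    hsv=cv2.cvtColor(c["bgr"],cv2.COLOR_BGR2HSV); out=[]
    ng=((hsv[...,1]<60)&(hsv[...,2]>150)).astype(np.uint8)*255
    roi=np.zeros_like(ng); roi[165:330,110:248]=255; ng&=roi
    ng=cv2.morphologyEx(ng,cv2.MORPH_CLOSE,np.ones((5,5)))
    cs,_=cv2.findContours(ng,cv2.RETR_EXTERNAL,cv2.CHAIN_APPROX_NONE)
    dark=((hsv[...,2]<75)).astype(np.uint8)
    for k in cs:
        if not 120<cv2.contourArea(k)<700: continue
        (cx,cy),(w,h),a=cv2.minAreaRect(k)
        m=np.zeros_like(ng);cv2.drawContours(m,[k],-1,255,-1);m=cv2.morphologyEx(m,cv2.MORPH_CLOSE,np.ones((9,9)))
        P=onz(c,np.argwhere(m>0)[:,::-1].astype(float),0.02)[:,:2]
        mu=P.mean(0);w_,V=np.linalg.eigh(np.cov((P-mu).T));ax=V[:,1]
        q=(P-mu)@ax; # which end has dark block
        cnt=[]
        for sg in(1,-1):
            e=(q*sg).max(); p=mu+ax*sg*(e+.009); n=np.array([-ax[1],ax[0]])
            pts=np.array([[*(p+n*t+ax*s_),.024] for t in np.linspace(-.013,.013,7) for s_ in np.linspace(-.005,.005,3)])
            uv=proj(c,pts).round().astype(int); cnt.append(hsv[uv[:,1],uv[:,0],2].mean())
        sg=1 if cnt[0]<cnt[1] else -1
        a=ax*sg
        qa=(P-mu)@a
        nose=mu+a*np.percentile(qa,.5); se=mu+a*np.percentile(qa,99.5)
        # white spans nose end(-65) .. stopper start(+47)
        cen=(nose+a*.065+se-a*.047)/2
        out.append((cen,np.degrees(np.arctan2(a[1],a[0])),np.ptp(qa),cnt))
    return out
if __name__=="__main__":
    c=cam("top")
    for o in mags(c): print(o)
E
python3 mags.py; python3 - <<'E'
from h import *
c=cam("top")
def g(p,x0,y0,s): return [(a/s+x0-.42,b/s+y0-.42) for a,b in p]
t=g([(108,66),(145,72),(92,457),(50,450)],240,160,6)
print("fence",onz(c,t,.055)[:,:2])
print("jawface tops",onz(c,g([(427,133),(383,475)],240,160,6),.052)[:,:2])
print("plate R corners z~.015",onz(c,g([(640,157),(592,524)],240,160,6),.0)[:,:2])
print("bolt",onz(c,g([(518,315)],240,160,6),.085)[:,:2])
print("knob",onz(c,g([(752,293)],240,160,6),.121)[:,:2])
print("divider ends",onz(c,g([(384,116),(384,148),(366,230),(366,258),(350,342),(350,370),(332,455),(332,488)],240,160,6),.03)[:,:2])
print("plunger",onz(c,g([(287,273)],375,170,6),.116)[:,:2])
E
```

```text
(array([0.41935297, 0.28945973]), np.float64(-107.03533670598354), np.float64(0.11451045356686052), [np.float64(131.1904761904762), np.float64(65.04761904761905)])
(array([0.50806433, 0.33773182]), np.float64(95.94340982661664), np.float64(0.11755664682475422), [np.float64(63.666666666666664), np.float64(127.42857142857143)])
(array([0.59620799, 0.29681528]), np.float64(-104.16547492446813), np.float64(0.11325978320499595), [np.float64(130.57142857142858), np.float64(67.33333333333333)])
fence [[0.65557247 0.10190599]
 [0.65281815 0.08238667]
 [0.45028582 0.10464133]
 [0.45340102 0.12655885]]
jawface tops [[ 0.62442037 -0.06642757]
 [ 0.44450291 -0.04673015]]
plate R corners z~.015 [[ 0.62199727 -0.18646702]
 [ 0.42172715 -0.16287183]]
bolt [[ 0.52685558 -0.11237382]]
knob [[ 0.53759207 -0.2256343 ]]
divider ends [[ 0.6363547  -0.04475712]
 [ 0.61912032 -0.04507362]
 [ 0.57491094 -0.03631684]
 [ 0.55994917 -0.03660688]
 [ 0.51502078 -0.0290016 ]
 [ 0.50015826 -0.02930223]
 [ 0.45495203 -0.02070791]
 [ 0.43753358 -0.02107398]]
plunger [[ 0.52204803 -0.40254256]]
```

Call:
jog_arm:
  moves:
    - [[120,160,0],[0,0,5],50]
    - [[120,160,0],[0,0,5],50]
    - [[120,160,0],[0,0,5],50]
    - [[120,160,0],[0,0,5],50]
    - [[120,160,0],[0,0,5],50]

```text
time_s: 0.72
ee_pos: [0.3069, -0.3554, 0.2055]
eef_rot: [3.141, -0.0, 0.786]
force: [0.2, -0.7, 0.9]
grip_width: 0.0642
```

```bash
python3 -c "
from h import *
o=ctrl.get_obs();print(o)"
```

```text
{'time_s': 0.7167, 'qpos': array([-9.36563884e-01,  1.19619661e-01,  1.73887390e+00,  2.11611823e-04,
        1.28292299e+00, -1.51740194e-01]), 'joint_vel': array([ 0.79096865, -0.21054197,  0.23370114, -0.00158618, -0.0293305 ,
        0.88289028]), 'tau': array([-6.80327162e+00, -4.13869858e+01, -3.48380935e+01,  3.50512716e-02,
        1.36448652e-01, -3.11297871e+00]), 'ee_pos': array([ 0.30694617, -0.35540478,  0.20553889]), 'eef_rot': array([ 3.14138791e+00, -1.73964057e-04,  7.85912592e-01]), 'force': array([ 0.24992968, -0.71741818,  0.91256472]), 'moment': array([-0.03381685, -0.10464851,  0.00744035]), 'grip_width': 0.06417293992498704}
```

Call:
jog_arm:
  moves:
    - [[90,180,0],[0,0,5],50]
    - [[90,180,0],[0,0,5],50]
    - [[90,180,0],[0,0,5],50]
    - [[90,180,0],[0,0,5],50]
    - [[90,180,0],[0,0,5],50]

```text
time_s: 1.13
ee_pos: [0.3965, -0.1753, 0.2057]
eef_rot: [3.141, -0.0, 1.222]
force: [0.1, -0.6, -0.6]
grip_width: 0.0499
```

Call:
jog_arm:
  moves:
    - [[70,190,0],[0,0,5],50]
    - [[70,190,0],[0,0,5],50]
    - [[70,190,0],[0,0,5],50]
    - [[70,190,0],[0,0,5],50]
    - [[70,190,0],[0,0,5],50]

```text
time_s: 1.55
ee_pos: [0.4662, 0.015, 0.2056]
eef_rot: [3.141, -0.0, 1.659]
force: [0.8, -1.0, 0.3]
grip_width: 0.0496
```

Call:
jog_arm:
  moves:
    - [[30,190,0],[0,0,0],50]
    - [[30,190,0],[0,0,0],50]
    - [[30,190,0],[0,0,0],50]
    - [[30,190,0],[0,0,0],50]
    - [[30,190,0],[0,0,0],50]

```text
time_s: 1.97
ee_pos: [0.4957, 0.2059, 0.2053]
eef_rot: [-3.142, -0.0, 1.656]
force: [-0.2, -0.4, 0.3]
grip_width: 0.0501
```

```bash
python3 - <<'E'
from h import *
o=ctrl.get_obs();print(o["ee_pos"],np.degrees(o["eef_rot"]))
import mags
c=cam("top"); cv2.imwrite("pics/t4.png",c["bgr"])
for m in mags.mags(c): print(m)
s=cam("side"); crop(s,200,120,400,270,4,"s4.png")
E
```

```text
[0.49569912 0.20585435 0.20530517] [-1.79999372e+02 -2.18600032e-02  9.48545063e+01]
(array([0.5984576 , 0.32350306]), np.float64(-119.7728577820368), np.float64(0.062169455093161075), [np.float64(132.33333333333334), np.float64(100.61904761904762)])
```

View pics/t4.png

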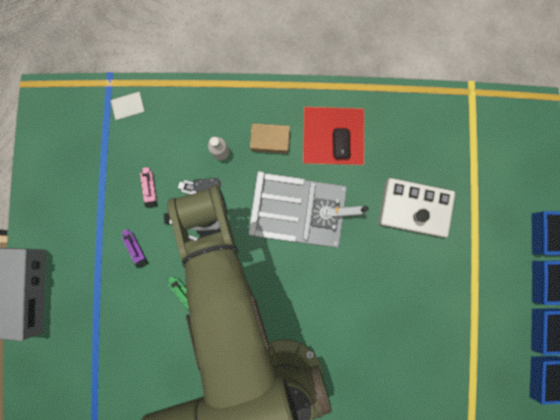

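View pics/s4.png

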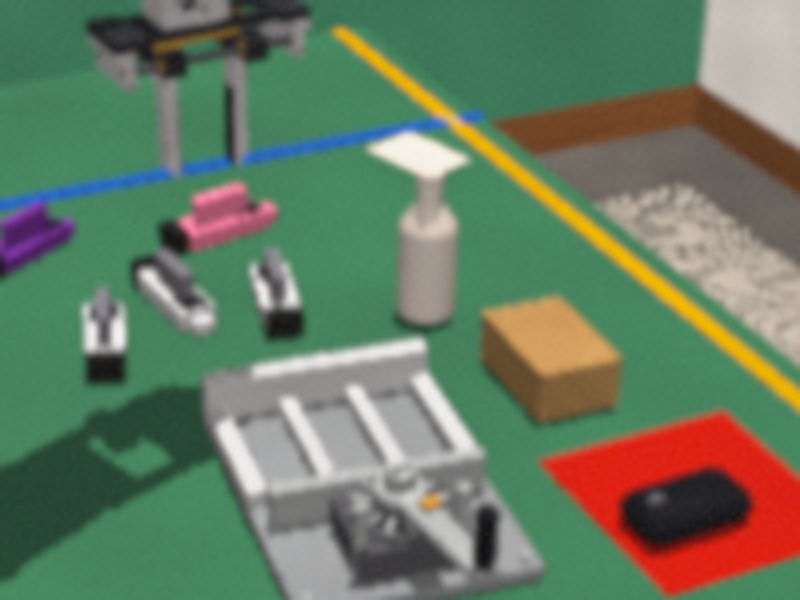

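```bash
cat > ov.py <<'E'
from h import *
def box(c,cen,ang,z0=0,col=(0,255,255),img=None,S=4,off=(0,0)):
    a=np.radians(ang);u=np.array([np.cos(a),np.sin(a),0]);n=np.array([-u[1],u[0],0]);p=np.array([*cen,z0])
    def L(pts):
        uv=((proj(c,pts)-off)*S+S/2).astype(int);cv2.polylines(img,[uv.reshape(-1,1,2)],True,col,1)
    L([p+u*x+n*y+[0,0,.048] for x,y in((-.03,-.007),(.03,-.007),(.03,.007),(-.03,.007))])
    L([p+u*.065+n*y+[0,0,z] for y,z in((-.018,0),(.018,0),(.018,.026),(-.018,.026))])
def draw(c,lst,win,name,z0=0):
    x0,y0,x1,y1=win;S=min(800//(x1-x0),600//(y1-y0))
    img=cv2.resize(c["bgr"][y0:y1,x0:x1],None,fx=S,fy=S,interpolation=cv2.INTER_CUBIC)
    for cen,ang in lst: box(c,cen,ang,z0,img=img,S=S,off=(x0,y0))
    cv2.imwrite("pics/"+name,img)
E
python3 - <<'E'
from ov import *
M=[((.4194,.2895),-107),((.508,.3377),96),((.5962,.2968),-104.2)]
draw(cam("side"),M,(210,170,290,220),"s5.png")
E
```

```text
(no output)
```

View pics/s5.png

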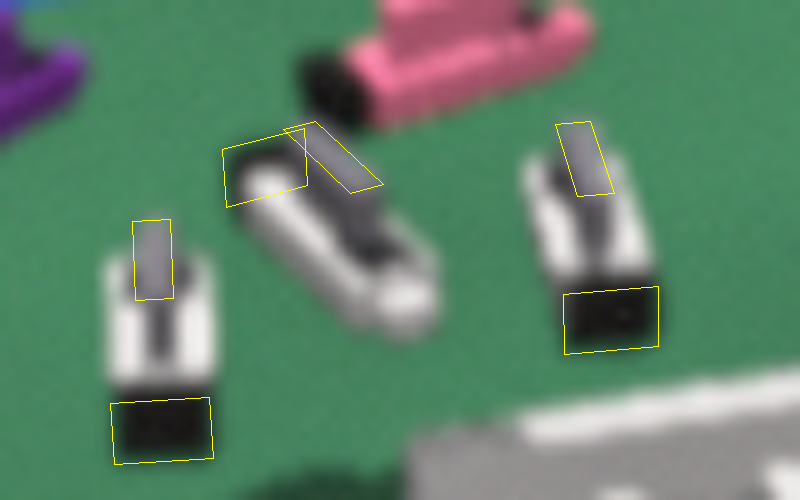

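Call:
jog_arm:
  moves:
    - [[12,132,-60],[0,0,0.25],50]
    - [[12,132,-60],[0,0,0.25],50]
    - [[12,132,-60],[0,0,0.25],50]
    - [[12,132,-60],[0,0,0.25],50]
    - [[12,132,-60],[0,0,0.25],50]

```text
time_s: 2.53
ee_pos: [0.507, 0.3358, 0.1428]
eef_rot: [-3.138, 0.001, 1.677]
force: [-0.1, -0.9, -1.1]
grip_width: 0.0502
```

Call:
jog_arm:
  moves:
    - [[0,0,-40],[0,0,0],50]
    - [[0,0,-70],[0,0,0],50]
    - [[0,0,-100],[0,0,0],50]
    - [[0,0,-120],[0,0,0],50]
    - [[0,0,-120],[0,0,0],50]

```text
time_s: 2.95
ee_pos: [0.5066, 0.3315, 0.0219]
eef_rot: [-3.136, 0.003, 1.674]
force: [-0.3, -0.8, -0.2]
grip_width: 0.0498
```

Call:
jog_arm:
  moves:
    - [[1,5,2],[0,0,0],50]
    - [[1,5,2],[0,0,0],8]
    - [[1,5,2],[0,0,0],8]
    - [[1,5,2],[0,0,0],8]
    - [[1,5,2],[0,0,0],8]
  squeeze: 35

```text
time_s: 3.37
ee_pos: [0.5093, 0.3395, 0.0286]
eef_rot: [3.14, -0.001, 1.676]
force: [-0.1, 0.9, 0.8]
grip_width: 0.0269
```

Call:
jog_arm:
  moves:
    - [[0,0,0],[0,0,0],8]
    - [[0,0,0],[0,0,0],8]
    - [[0,0,20],[0,0,0],8]
    - [[0,0,40],[0,0,0],8]
    - [[0,0,70],[0,0,0],8]

```text
time_s: 3.78
ee_pos: [0.5078, 0.3387, 0.0962]
eef_rot: [-3.138, 0.002, 1.676]
force: [-0.2, 0.2, -1.2]
grip_width: 0.0137
```

Call:
jog_arm:
  moves:
    - [[0,0,20],[0,0,0],8]
    - [[0,0,20],[0,0,0],8]

```text
time_s: 3.95
ee_pos: [0.5104, 0.3403, 0.122]
eef_rot: [3.136, -0.003, 1.676]
force: [0.7, 0.8, -0.4]
grip_width: 0.0136
```

```bash
python3 - <<'E'
from h import *
o=ctrl.get_obs();print(o["ee_pos"],np.degrees(o["eef_rot"]),o["force"])
crop(cam("side"),190,130,350,250,5,"s6.png")
E
```

```text
[0.51037669 0.34029925 0.12196108] [ 1.79659798e+02 -1.55295488e-01  9.60116786e+01] [ 0.66218235  0.80264261 -0.3663533 ]
```

View pics/s6.png

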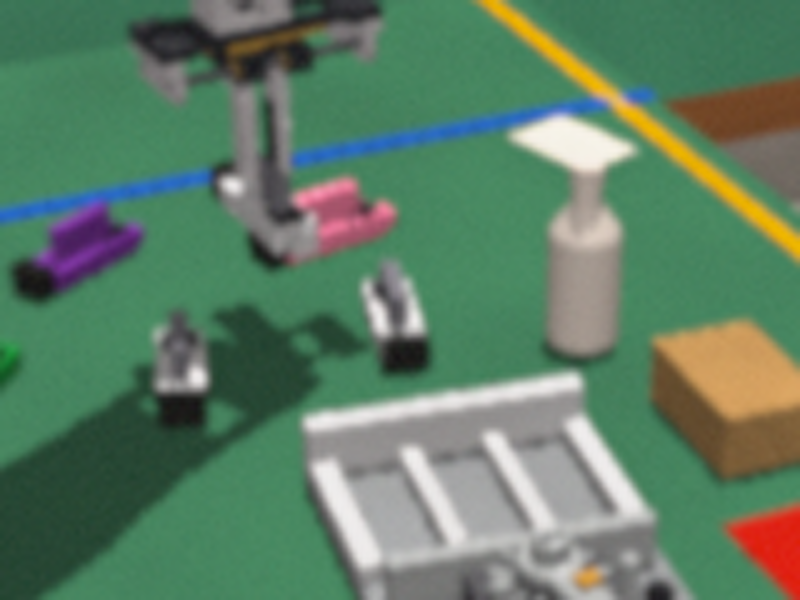

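Call:
jog_arm:
  moves:
    - [[6,-60,10],[0,0,-0.5],8]
    - [[12,-95,10],[0,0,-1.2],8]
    - [[18,-130,10],[0,0,-1.8],8]
    - [[20,-160,10],[0,0,-2.5],8]
    - [[20,-180,10],[0,0,-2.5],8]

```text
time_s: 4.42
ee_pos: [0.5285, 0.1558, 0.1258]
eef_rot: [-3.139, 0.001, 1.451]
force: [0.2, 0.4, -1.4]
grip_width: 0.0139
```

Call:
jog_arm:
  moves:
    - [[3,-35,0],[0,0,0],8]
    - [[6,-70,0],[0,0,0],8]
    - [[10,-105,0],[0,0,0],8]
    - [[13,-138,0],[0,0,0],8]
    - [[13,-138,0],[0,0,0],8]

```text
time_s: 4.83
ee_pos: [0.5415, 0.0167, 0.1258]
eef_rot: [-3.139, 0.001, 1.454]
force: [-0.9, 0.8, -1.6]
grip_width: 0.0137
```

Call:
jog_arm:
  moves:
    - [[0,0,0],[0,0,0],8]
    - [[0,0,0],[0,0,0],8]

```text
time_s: 5.0
ee_pos: [0.5414, 0.0217, 0.1263]
eef_rot: [-3.14, -0.0, 1.457]
force: [-0.0, -0.7, -0.5]
grip_width: 0.0141
```

```bash
python3 - <<'E'
from h import *
o=ctrl.get_obs();print(o["ee_pos"],np.degrees(o["eef_rot"]),o["force"])
crop(cam("side"),210,150,350,280,4,"s7.png");c=cam("top");crop(c,160,150,380,320,3,"t7.png")
import mags;print(mags.mags(c))
E
```

```text
[0.54135273 0.02166403 0.12626944] [-1.79891087e+02 -1.26409977e-03  8.34876797e+01] [-0.02017375 -0.66575127 -0.45183822]
[(array([0.41924098, 0.28935897]), np.float64(-106.87864258899872), np.float64(0.11451356747748256), [np.float64(133.47619047619048), np.float64(65.14285714285714)]), (array([0.59634918, 0.29696364]), np.float64(-104.23223927448073), np.float64(0.1141931381808193), [np.float64(132.1904761904762), np.float64(68.04761904761905)])]
```

View pics/s7.png

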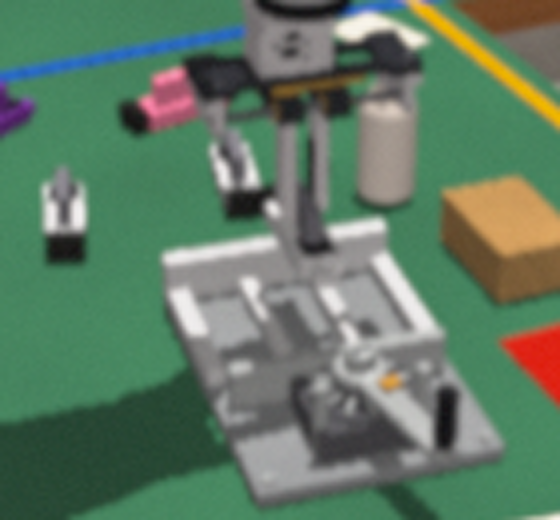

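View pics/t7.png

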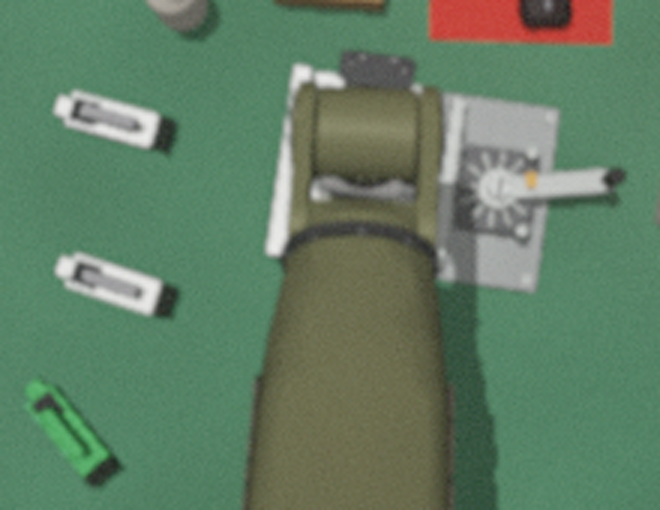

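```bash
python3 - <<'E'
from ov import *
draw(cam("side"),[((.5425,.0215),83.5)],(240,170,320,230),"s8.png",z0=.100)
E
```

```text
(no output)
```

View pics/s8.png

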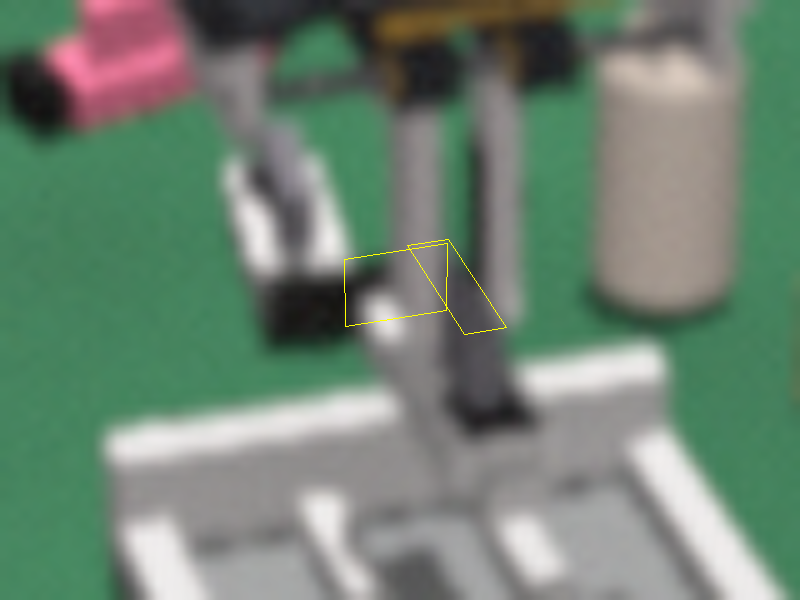

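Call:
jog_arm:
  moves:
    - [[1,0,-20],[0,0,0],8]
    - [[1,0,-40],[0,0,0],8]
    - [[1,0,-60],[0,0,0],8]
    - [[1,0,-72],[0,0,0],8]
    - [[1,0,-78],[0,0,0],8]

```text
time_s: 5.57
ee_pos: [0.5421, 0.0221, 0.0478]
eef_rot: [-3.139, 0.0, 1.459]
force: [0.1, 0.9, -1.3]
grip_width: 0.0138
```

Call:
jog_arm:
  moves:
    - [[0,0,-3],[0,0,0],8]
    - [[0,0,-5],[0,0,0],8]
    - [[0,0,-6],[0,0,0],8]
    - [[0,0,-6],[0,0,0],8]

```text
time_s: 5.9
ee_pos: [0.5433, 0.0214, 0.044]
eef_rot: [3.141, -0.0, 1.458]
force: [0.3, -0.8, -1.8]
grip_width: 0.0137
```

```bash
python3 - <<'E'
from ov import *
o=ctrl.get_obs();print(o["ee_pos"],np.degrees(o["eef_rot"]),o["force"])
draw(cam("side"),[((.5425,.0215),83.4)],(240,180,340,255),"s9.png",z0=.015)
E
```

```text
[0.54325195 0.02142639 0.04404089] [ 1.79943769e+02 -3.31486847e-03  8.35117363e+01] [ 0.27523503 -0.79965758 -1.81866716]
```

View pics/s9.png

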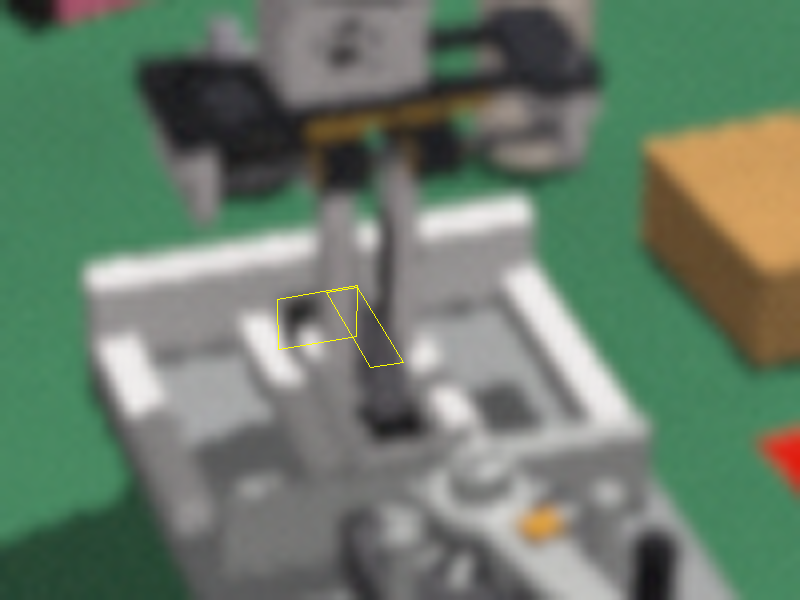

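Call:
jog_arm:
  moves:
    - [[0,0,-2],[0,0,0],8]
    - [[0,0,-3],[0,0,0],8]
    - [[0,0,-4],[0,0,0],8]
    - [[0,0,-4],[0,0,0],8]

```text
time_s: 6.28
ee_pos: [0.5434, 0.0214, 0.0424]
eef_rot: [3.14, -0.0, 1.458]
force: [-15.7, 0.9, 33.3]
grip_width: 0.0138
```

Call:
jog_arm:
  moves:
    - [[0,0,3],[0,0,0],8]
    - [[0,0,3],[0,0,0],30]
    - [[0,0,3],[0,0,0],30]
    - [[0,0,3],[0,0,0],30]

```text
time_s: 6.62
ee_pos: [0.5429, 0.0214, 0.0423]
eef_rot: [3.142, 0.0, 1.457]
force: [-0.2, -0.5, -0.6]
grip_width: 0.0287
```

Call:
jog_arm:
  moves:
    - [[0,0,30],[0,0,0],30]
    - [[0,0,70],[0,0,0],30]
    - [[0,0,110],[0,0,0],30]
    - [[0,60,110],[0,0,0],30]
    - [[0,100,110],[0,0,0],30]

```text
time_s: 7.03
ee_pos: [0.544, 0.1045, 0.1549]
eef_rot: [3.137, -0.001, 1.454]
force: [1.1, 0.1, -0.9]
grip_width: 0.0301
```

Call:
jog_arm:
  moves:
    - [[-30,100,0],[0,0,6],40]
    - [[-60,160,0],[0,0,6],40]
    - [[-60,160,0],[0,0,6],40]
    - [[-60,160,0],[0,0,6],40]
    - [[-60,160,0],[0,0,6],40]

```text
time_s: 7.45
ee_pos: [0.4804, 0.2696, 0.1522]
eef_rot: [-3.141, -0.001, 1.993]
force: [-0.9, -0.2, -0.0]
grip_width: 0.04
```

```bash
python3 - <<'E'
from ov import *
o=ctrl.get_obs();print(o["ee_pos"],np.degrees(o["eef_rot"]),o["force"])
draw(cam("side"),[((.5432,.0215),83.4)],(220,150,340,240),"s10.png",z0=.015)
c=cam("top");draw(c,[((.5432,.0215),83.4)],(240,160,370,255),"t10.png",z0=.015)
import mags;print(mags.mags(c))
E
```

```text
[0.48041118 0.26955952 0.152199  ] [-1.79986080e+02 -5.06625567e-02  1.14198431e+02] [-0.90245668 -0.15005818 -0.03085752]
[(array([0.59842558, 0.29632683]), np.float64(-109.29513856980289), np.float64(0.11438447479846309), [np.float64(132.9047619047619), np.float64(61.523809523809526)])]
```

View pics/s10.png

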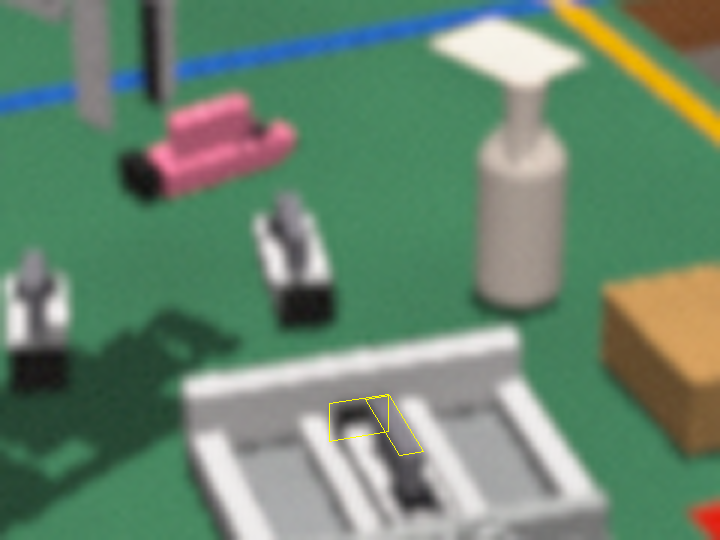

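View pics/t10.png

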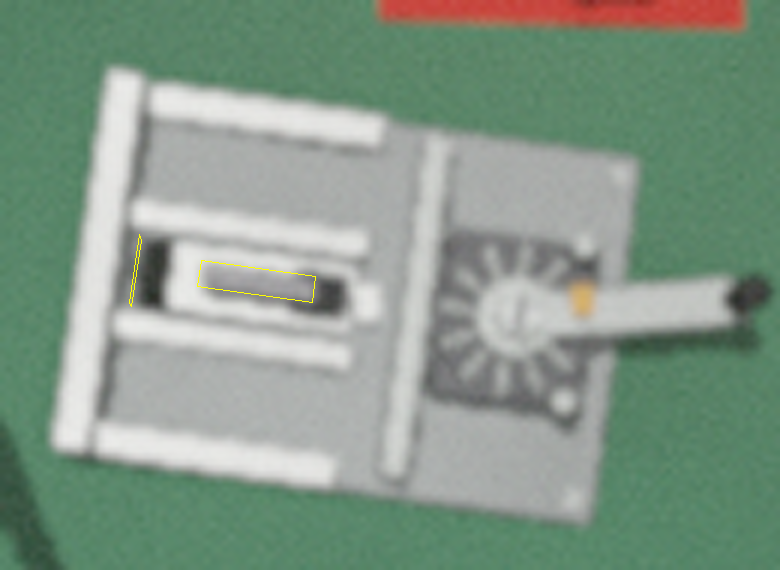

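Call:
jog_arm:
  moves:
    - [[-20,0,0],[0,0,7],40]
    - [[-60,-30,0],[0,0,7],40]
    - [[-60,-60,0],[0,0,7],40]
    - [[-60,-80,0],[0,0,7],40]
    - [[-60,-80,0],[0,0,7],40]

```text
time_s: 7.97
ee_pos: [0.4229, 0.1809, 0.1526]
eef_rot: [-3.141, 0.001, 2.593]
force: [-0.2, 0.5, 0.6]
grip_width: 0.0401
```

Call:
jog_arm:
  moves:
    - [[0,0,0],[0,0,7],40]
    - [[0,0,0],[0,0,7],40]
    - [[0,0,0],[0,0,7],40]
    - [[0,0,0],[0,0,7],40]
    - [[0,0,0],[0,0,7],40]

```text
time_s: 8.38
ee_pos: [0.4234, 0.1833, 0.1523]
eef_rot: [-3.141, -0.0, -3.078]
force: [-0.1, 0.7, 0.9]
grip_width: 0.0398
```

Call:
jog_arm:
  moves:
    - [[0,0,0],[0,0,7],40]
    - [[0,0,0],[0,0,7],40]
    - [[0,0,0],[0,0,7],40]
    - [[0,0,0],[0,0,7],40]
    - [[0,0,0],[0,0,7],40]

```text
time_s: 8.8
ee_pos: [0.4234, 0.1833, 0.1523]
eef_rot: [-3.141, -0.0, -2.467]
force: [-0.5, -1.0, 0.4]
grip_width: 0.0398
```

Call:
jog_arm:
  moves:
    - [[0,0,0],[0,0,6.8],40]
    - [[0,0,0],[0,0,6.8],40]
    - [[0,0,0],[0,0,6.8],40]
    - [[0,0,0],[0,0,6.8],40]
    - [[0,0,0],[0,0,6.8],40]

```text
time_s: 9.22
ee_pos: [0.4234, 0.1834, 0.1524]
eef_rot: [-3.142, -0.0, -1.873]
force: [-0.3, -0.6, -0.3]
grip_width: 0.0398
```

```bash
python3 - <<'E'
from ov import *
o=ctrl.get_obs();print(o["ee_pos"],np.degrees(o["eef_rot"]),o["qpos"])
draw(cam("side"),[((.4194,.2895),-107),((.5963,.297),-104.2)],(210,170,290,230),"s11.png",z0=0)
c=cam("top");cv2.imwrite("pics/t11.png",c["bgr"])
import mags;print(mags.mags(c))
E
```

```text
[0.42342332 0.183373   0.15235206] [-1.79997520e+02 -1.01547903e-02 -1.07340155e+02] [ 3.29384480e-01  1.57610557e-01  1.82640380e+00 -1.84055716e-04
  1.15764809e+00 -2.50949148e+00]
[(array([0.59638048, 0.29697992]), np.float64(-104.00757735948383), np.float64(0.1142096383265611), [np.float64(131.23809523809524), np.float64(68.0952380952381)])]
```

View pics/s11.png

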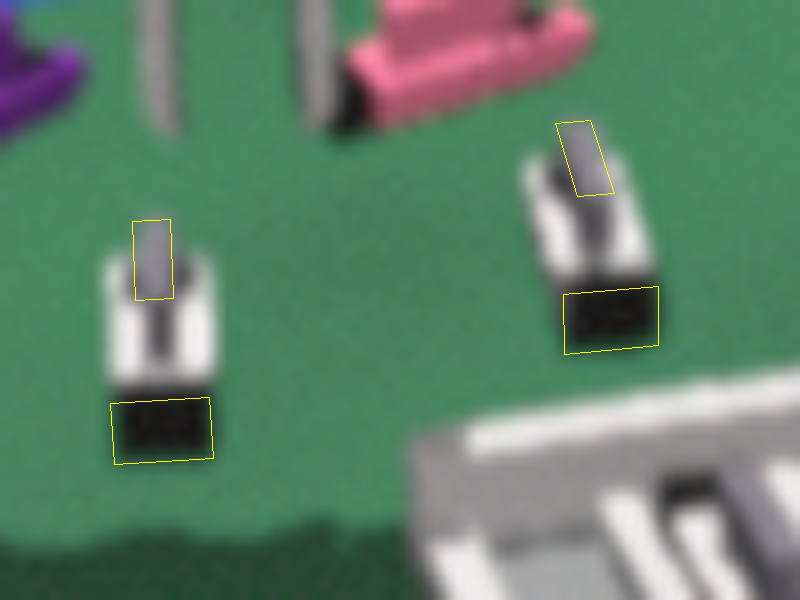

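View pics/t11.png

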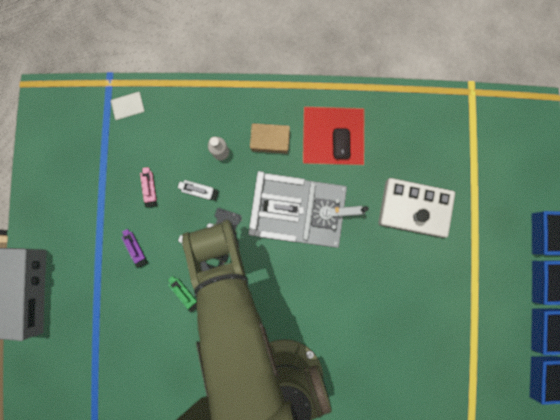

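Call:
jog_arm:
  moves:
    - [[-2,40,0],[0,0,0],40]
    - [[-4,80,0],[0,0,0],40]
    - [[-4,106,-20],[0,0,0],40]
    - [[-4,106,-50],[0,0,0],40]
    - [[-4,106,-70],[0,0,0],40]

```text
time_s: 9.73
ee_pos: [0.4185, 0.2909, 0.0803]
eef_rot: [3.141, -0.001, -1.88]
force: [1.1, 0.5, -0.9]
grip_width: 0.0398
```

Call:
jog_arm:
  moves:
    - [[0,0,-20],[0,0,0],40]
    - [[0,0,-35],[0,0,0],40]
    - [[0,0,-50],[0,0,0],40]
    - [[0,0,-54],[0,0,0],40]
    - [[0,0,-54],[0,0,0],40]

```text
time_s: 10.15
ee_pos: [0.4188, 0.2898, 0.0276]
eef_rot: [3.14, -0.002, -1.88]
force: [-0.3, 0.2, -0.4]
grip_width: 0.04
```

Call:
jog_arm:
  moves:
    - [[0,0,0],[0,0,0],40]
    - [[0,0,0],[0,0,0],40]

```text
time_s: 10.32
ee_pos: [0.4195, 0.2908, 0.0294]
eef_rot: [-3.141, 0.001, -1.878]
force: [-0.2, -0.4, -0.3]
grip_width: 0.0401
```

Close and lift slightly.

Call:
jog_arm:
  moves:
    - [[0,0,-4],[0,0,0],8]
    - [[0,0,-4],[0,0,0],8]
    - [[0,0,-4],[0,0,0],8]
    - [[0,0,-4],[0,0,0],8]
    - [[0,0,-4],[0,0,0],8]
  squeeze: 35

```text
time_s: 10.73
ee_pos: [0.419, 0.2908, 0.0246]
eef_rot: [-3.141, 0.0, -1.876]
force: [1.6, 0.8, 2.2]
grip_width: 0.0137
```

Call:
jog_arm:
  moves:
    - [[0,0,0],[0,0,0],8]
    - [[0,0,20],[0,0,0],8]
    - [[0,0,50],[0,0,0],8]
    - [[0,0,90],[0,0,0],8]
    - [[0,0,105],[0,0,0],8]

```text
time_s: 11.15
ee_pos: [0.4199, 0.2914, 0.1338]
eef_rot: [-3.139, 0.003, -1.876]
force: [-0.4, -0.8, -1.3]
grip_width: 0.0137
```

Call:
jog_arm:
  moves:
    - [[15,-30,0],[0,0,-7],8]
    - [[30,-60,0],[0,0,-7],8]
    - [[30,-80,0],[0,0,-7],8]
    - [[30,-80,0],[0,0,-7],8]
    - [[30,-80,0],[0,0,-7],8]

```text
time_s: 11.57
ee_pos: [0.4489, 0.2096, 0.1293]
eef_rot: [3.141, -0.001, -2.495]
force: [0.6, 0.9, -1.6]
grip_width: 0.0141
```

```bash
python3 - <<'E'
from ov import *
o=ctrl.get_obs();print(o["ee_pos"],np.degrees(o["eef_rot"]),o["qpos"])
crop(cam("side"),180,130,300,230,6,"s12.png")
E
```

```text
[0.44891055 0.20959323 0.12931525] [ 1.79989894e+02 -3.11705774e-02 -1.42971364e+02] [ 3.62860915e-01  2.59676541e-01  1.76047682e+00  1.91193896e-05
  1.12201094e+00 -1.85421528e+00]
```

View pics/s12.png

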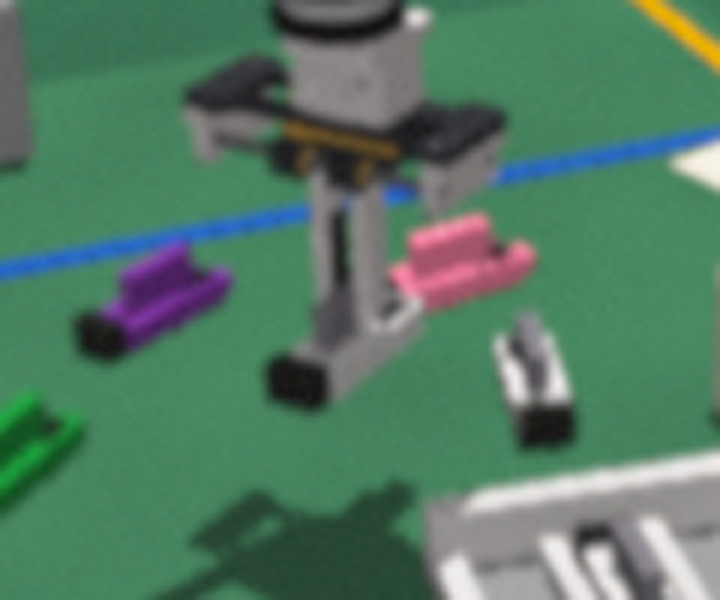

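Call:
jog_arm:
  moves:
    - [[0,0,0],[0,0,-7],8]
    - [[0,0,0],[0,0,-7],8]
    - [[0,0,0],[0,0,-7],8]
    - [[0,0,0],[0,0,-7],8]
    - [[0,0,0],[0,0,-7],8]

```text
time_s: 12.03
ee_pos: [0.4486, 0.2108, 0.1292]
eef_rot: [-3.141, -0.001, -3.101]
force: [-0.2, 0.7, -2.9]
grip_width: 0.0137
```

Call:
jog_arm:
  moves:
    - [[0,0,0],[0,0,-7],8]
    - [[0,0,0],[0,0,-7],8]
    - [[0,0,0],[0,0,-7],8]
    - [[0,0,0],[0,0,-7],8]
    - [[0,0,0],[0,0,-7],8]

```text
time_s: 12.45
ee_pos: [0.4486, 0.2109, 0.1292]
eef_rot: [-3.141, -0.0, 2.571]
force: [-0.3, -0.3, -1.5]
grip_width: 0.0137
```

Call:
jog_arm:
  moves:
    - [[10,-25,0],[0,0,-7],8]
    - [[20,-50,0],[0,0,-7],8]
    - [[25,-80,0],[0,0,-7],8]
    - [[30,-100,0],[0,0,-7],8]
    - [[30,-120,0],[0,0,-7],8]

```text
time_s: 12.87
ee_pos: [0.4792, 0.0895, 0.1293]
eef_rot: [-3.141, -0.0, 1.96]
force: [0.3, -0.0, -2.2]
grip_width: 0.0136
```

Call:
jog_arm:
  moves:
    - [[0,-20,0],[0,0,-5.7],8]
    - [[2,-40,0],[0,0,-5.7],8]
    - [[4,-60,0],[0,0,-5.7],8]
    - [[4,-61,0],[0,0,-5.7],8]
    - [[4,-61,0],[0,0,-5.7],8]

```text
time_s: 13.28
ee_pos: [0.4828, 0.029, 0.1293]
eef_rot: [-3.141, 0.0, 1.461]
force: [-0.3, 0.1, -2.5]
grip_width: 0.0136
```

Call:
jog_arm:
  moves:
    - [[0,0,0],[0,0,0],8]
    - [[0,0,0],[0,0,0],8]

```text
time_s: 13.45
ee_pos: [0.4828, 0.0302, 0.1293]
eef_rot: [-3.141, -0.0, 1.472]
force: [-0.4, 0.2, -2.0]
grip_width: 0.0139
```

```bash
python3 - <<'E'
from ov import *
o=ctrl.get_obs();print(o["ee_pos"],np.degrees(o["eef_rot"]),o["force"])
p=o["ee_pos"]
draw(cam("side"),[(p[:2],np.degrees(o["eef_rot"][2]))],(200,150,320,240),"s13.png",z0=p[2]-.0246)
E
```

```text
[0.48277785 0.03023574 0.12934108] [-1.79982617e+02 -2.64344846e-03  8.43488578e+01] [-0.42919454  0.24155068 -1.989837  ]
```

View pics/s13.png

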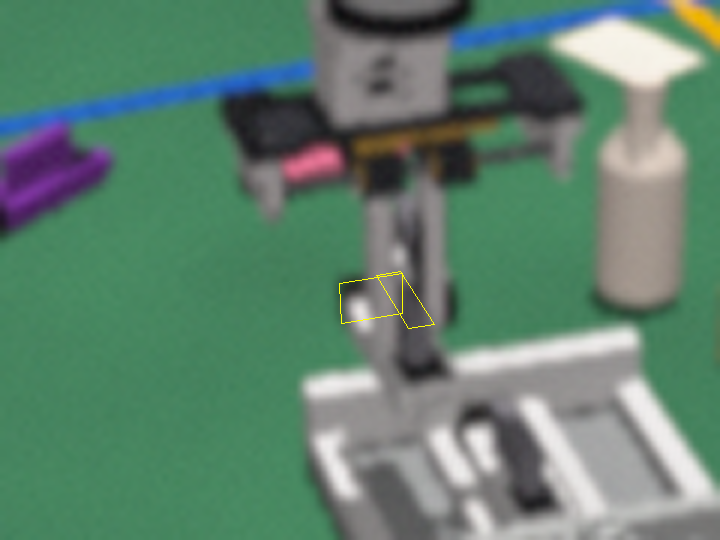

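Call:
jog_arm:
  moves:
    - [[1,-1,-25],[0,0,-0.2],8]
    - [[1,-1,-50],[0,0,-0.2],8]
    - [[1,-1,-70],[0,0,-0.2],8]
    - [[1,-1,-82],[0,0,-0.2],8]
    - [[1,-1,-86],[0,0,-0.2],8]

```text
time_s: 13.92
ee_pos: [0.4828, 0.0292, 0.0416]
eef_rot: [-3.139, 0.0, 1.452]
force: [-0.8, 1.2, -1.9]
grip_width: 0.0138
```

Call:
jog_arm:
  moves:
    - [[0,0,-1],[0,0,0],8]
    - [[0,0,-2],[0,0,0],8]
    - [[0,0,-3],[0,0,0],8]

```text
time_s: 14.17
ee_pos: [0.4845, 0.0289, 0.0413]
eef_rot: [3.14, -0.0, 1.45]
force: [0.0, -0.9, -1.4]
grip_width: 0.0137
```

Call:
jog_arm:
  moves:
    - [[0,0,-1],[0,0,0],8]
    - [[0,0,-1],[0,0,0],8]
    - [[0,0,-1],[0,0,0],30]
    - [[0,0,-1],[0,0,0],30]
    - [[0,0,-1],[0,0,0],30]

```text
time_s: 14.58
ee_pos: [0.4841, 0.0287, 0.0398]
eef_rot: [3.141, -0.0, 1.449]
force: [0.8, 0.5, -0.5]
grip_width: 0.0286
```

Call:
jog_arm:
  moves:
    - [[0,0,30],[0,0,0],30]
    - [[0,0,70],[0,0,0],30]
    - [[0,0,110],[0,0,0],30]
    - [[0,60,110],[0,0,2],30]
    - [[0,100,110],[0,0,2],30]

```text
time_s: 15.0
ee_pos: [0.4851, 0.112, 0.1522]
eef_rot: [3.136, -0.0, 1.626]
force: [-0.1, -0.3, -0.0]
grip_width: 0.0303
```

Call:
jog_arm:
  moves:
    - [[0,40,0],[0,0,6],40]
    - [[0,80,0],[0,0,6],40]
    - [[0,90,0],[0,0,6],40]
    - [[0,90,0],[0,0,6],40]
    - [[0,90,0],[0,0,6],40]

```text
time_s: 15.42
ee_pos: [0.4837, 0.2029, 0.1494]
eef_rot: [-3.142, 0.0, 2.155]
force: [0.1, -0.5, -0.1]
grip_width: 0.0401
```

```bash
python3 - <<'E'
from ov import *
o=ctrl.get_obs();print(o["ee_pos"],np.degrees(o["eef_rot"]),o["force"])
draw(cam("side"),[((.5963,.297),-104.2)],(220,150,340,240),"s14.png")
c=cam("top");draw(c,[((.4836,.0284),83.4)],(240,160,370,255),"t14.png",z0=.015)
import mags;print(mags.mags(c))
E
```

```text
[0.48368061 0.20291997 0.14939573] [-1.79995714e+02  5.20391986e-05  1.23457664e+02] [ 0.13864789 -0.47240863 -0.10148882]
[(array([0.60587718, 0.31231676]), np.float64(-90.09379933644905), np.float64(0.07871475358910004), [np.float64(131.57142857142858), np.float64(108.19047619047619)])]
```

View pics/s14.png

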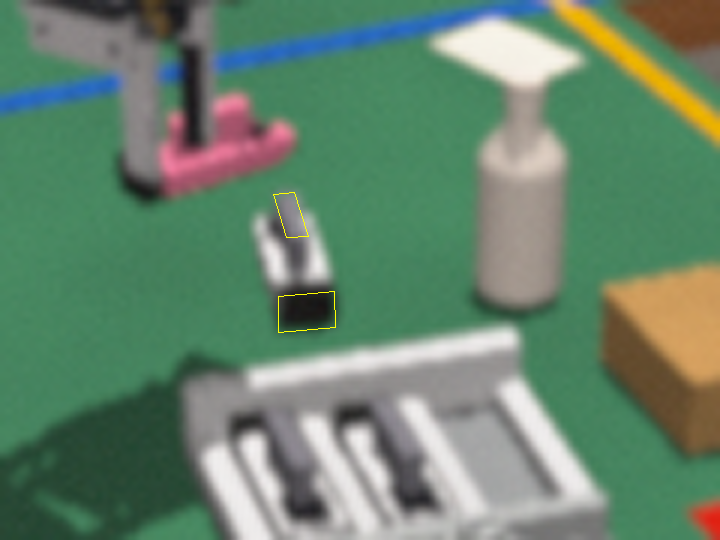

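View pics/t14.png

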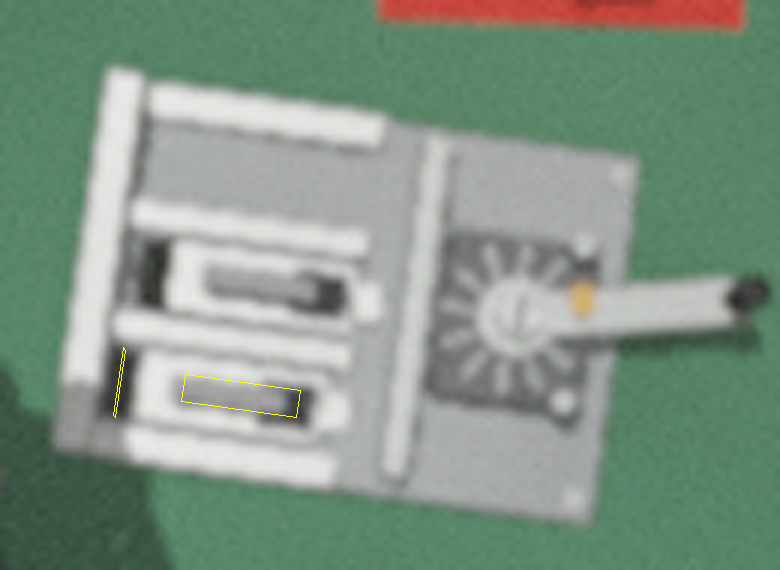

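Call:
jog_arm:
  moves:
    - [[30,25,0],[0,0,7],40]
    - [[60,50,0],[0,0,7],40]
    - [[85,75,0],[0,0,7],40]
    - [[110,94,0],[0,0,7],40]
    - [[112,94,0],[0,0,7],40]

```text
time_s: 15.93
ee_pos: [0.5983, 0.2978, 0.1481]
eef_rot: [-3.142, -0.0, 2.76]
force: [-1.0, -0.7, -0.7]
grip_width: 0.04
```

Call:
jog_arm:
  moves:
    - [[0,0,0],[0,0,7],40]
    - [[0,0,0],[0,0,7],40]
    - [[0,0,0],[0,0,7],40]
    - [[0,0,0],[0,0,7],40]
    - [[0,0,0],[0,0,7],40]

```text
time_s: 16.35
ee_pos: [0.5962, 0.2952, 0.1495]
eef_rot: [-3.142, -0.0, -2.914]
force: [0.3, 0.2, 0.5]
grip_width: 0.0399
```

Call:
jog_arm:
  moves:
    - [[0,0,0],[0,0,7],40]
    - [[0,0,0],[0,0,7],40]
    - [[0,0,0],[0,0,7],40]
    - [[0,0,0],[0,0,7],40]
    - [[0,0,0],[0,0,7],40]

```text
time_s: 16.77
ee_pos: [0.5962, 0.2951, 0.1495]
eef_rot: [-3.142, -0.0, -2.303]
force: [0.2, -0.1, 0.7]
grip_width: 0.0399
```

Call:
jog_arm:
  moves:
    - [[0,0,-10],[0,0,5.4],40]
    - [[0,0,-20],[0,0,5.4],40]
    - [[0,0,-30],[0,0,5.4],40]
    - [[0,0,-50],[0,0,5.4],40]
    - [[0,0,-50],[0,0,5.4],40]

```text
time_s: 17.18
ee_pos: [0.5948, 0.2946, 0.0959]
eef_rot: [3.138, -0.003, -1.833]
force: [-1.0, -0.4, -0.4]
grip_width: 0.0399
```

Call:
jog_arm:
  moves:
    - [[0,0,0],[0,0,0],40]
    - [[0,0,0],[0,0,0],40]

```text
time_s: 17.35
ee_pos: [0.5964, 0.2958, 0.1006]
eef_rot: [-3.141, 0.001, -1.838]
force: [-1.0, 0.1, -0.0]
grip_width: 0.04
```

```bash
python3 - <<'E'
from ov import *
o=ctrl.get_obs();print(o["ee_pos"],np.degrees(o["eef_rot"]),o["qpos"])
draw(cam("side"),[((.5963,.297),-104.2)],(210,170,290,230),"s15.png",z0=0)
E
```

```text
[0.59640915 0.29577459 0.1005514 ] [-1.79953232e+02  3.59500545e-02 -1.05320228e+02] [ 4.05384522e-01  6.48764316e-01  1.26260850e+00 -1.90293889e-05
  1.22919045e+00 -2.46881310e+00]
```

View pics/s15.png

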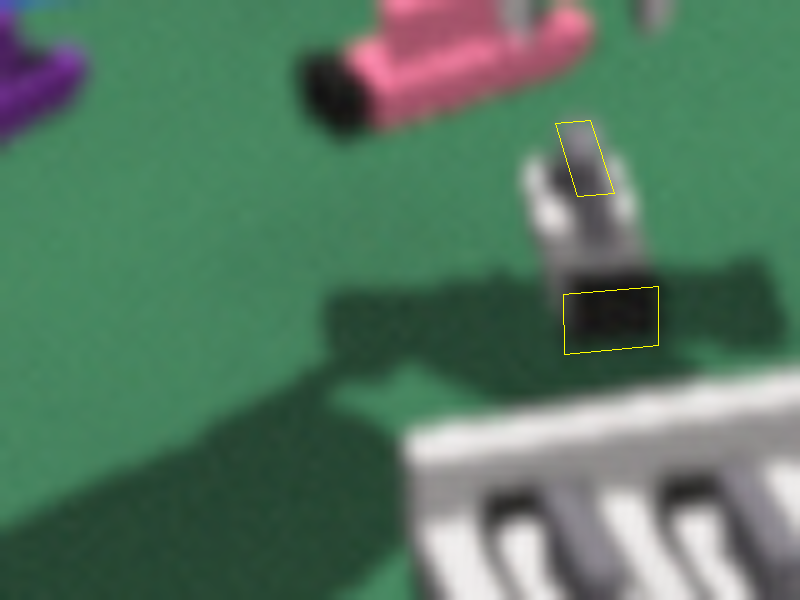

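Unmoved. Descend 75 mm and grip.

Call:
jog_arm:
  moves:
    - [[0,1,-25],[0,0,0],40]
    - [[0,1,-50],[0,0,0],40]
    - [[0,1,-68],[0,0,0],40]
    - [[0,1,-75],[0,0,0],40]
    - [[0,1,-75],[0,0,0],40]

```text
time_s: 17.82
ee_pos: [0.5956, 0.2968, 0.0237]
eef_rot: [3.14, -0.001, -1.834]
force: [-0.9, -0.8, 0.7]
grip_width: 0.0401
```

Call:
jog_arm:
  moves:
    - [[0,0,0],[0,0,0],40]
    - [[0,0,0],[0,0,0],8]
    - [[0,0,0],[0,0,0],8]
    - [[0,0,0],[0,0,0],8]
    - [[0,0,0],[0,0,0],8]
  squeeze: 35

```text
time_s: 18.23
ee_pos: [0.5962, 0.2972, 0.0252]
eef_rot: [-3.141, 0.001, -1.833]
force: [-0.2, -0.4, -0.2]
grip_width: 0.0167
```

Call:
jog_arm:
  moves:
    - [[0,0,0],[0,0,0],8]
    - [[0,0,20],[0,0,0],8]
    - [[0,0,50],[0,0,0],8]
    - [[0,0,90],[0,0,0],8]
    - [[0,0,107],[0,0,0],8]

```text
time_s: 18.65
ee_pos: [0.5969, 0.2976, 0.1364]
eef_rot: [-3.138, 0.003, -1.832]
force: [0.5, -1.1, -0.8]
grip_width: 0.0139
```

Call:
jog_arm:
  moves:
    - [[0,0,0],[0,0,-7],8]
    - [[0,0,0],[0,0,-7],8]
    - [[0,0,0],[0,0,-7],8]
    - [[0,0,0],[0,0,-7],8]
    - [[0,0,0],[0,0,-7],8]

```text
time_s: 19.07
ee_pos: [0.5957, 0.297, 0.1312]
eef_rot: [3.141, -0.001, -2.45]
force: [0.1, 0.2, -2.3]
grip_width: 0.0135
```

Call:
jog_arm:
  moves:
    - [[0,0,0],[0,0,-7],8]
    - [[0,0,0],[0,0,-7],8]
    - [[0,0,0],[0,0,-7],8]
    - [[0,0,0],[0,0,-7],8]
    - [[0,0,0],[0,0,-7],8]

```text
time_s: 19.48
ee_pos: [0.5957, 0.297, 0.1312]
eef_rot: [-3.141, -0.001, -3.061]
force: [0.6, -0.4, -2.2]
grip_width: 0.0137
```

```bash
python3 - <<'E'
from ov import *
o=ctrl.get_obs();print(o["ee_pos"],np.degrees(o["eef_rot"]),o["qpos"])
crop(cam("side"),200,120,320,220,6,"s16.png")
E
```

```text
[0.5957027  0.29698774 0.1311873 ] [-1.79988770e+02 -3.53828827e-02 -1.75367308e+02] [ 4.07468830e-01  6.20450277e-01  1.23402055e+00  1.30034037e-05
  1.28776961e+00 -1.24418692e+00]
```

View pics/s16.png

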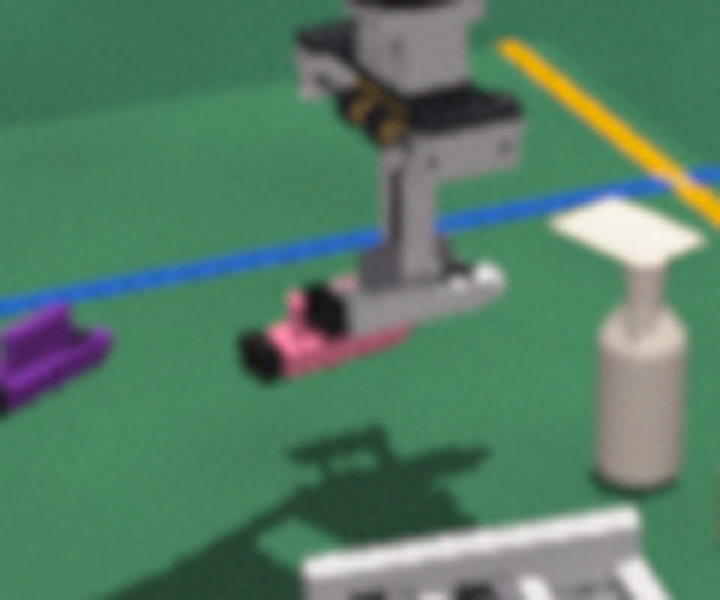

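Call:
jog_arm:
  moves:
    - [[0,-20,0],[0,0,-7],8]
    - [[0,-40,0],[0,0,-7],8]
    - [[0,-60,0],[0,0,-7],8]
    - [[0,-80,0],[0,0,-7],8]
    - [[0,-90,0],[0,0,-7],8]

```text
time_s: 19.95
ee_pos: [0.5958, 0.205, 0.1313]
eef_rot: [-3.141, -0.0, 2.614]
force: [0.3, 0.2, -1.4]
grip_width: 0.0137
```

Call:
jog_arm:
  moves:
    - [[0,-20,0],[0,0,-7],8]
    - [[0,-40,0],[0,0,-7],8]
    - [[0,-60,0],[0,0,-7],8]
    - [[0,-80,0],[0,0,-7],8]
    - [[0,-90,0],[0,0,-7],8]

```text
time_s: 20.37
ee_pos: [0.5958, 0.115, 0.1314]
eef_rot: [-3.141, 0.0, 2.003]
force: [-1.0, 0.5, -2.1]
grip_width: 0.0135
```

Call:
jog_arm:
  moves:
    - [[3,-20,0],[0,0,-6.2],8]
    - [[7,-50,0],[0,0,-6.2],8]
    - [[7,-80,0],[0,0,-6.2],8]
    - [[7,-102,0],[0,0,-6.2],8]
    - [[7,-102,0],[0,0,-6.2],8]

```text
time_s: 20.78
ee_pos: [0.6028, 0.0113, 0.1313]
eef_rot: [-3.141, 0.001, 1.458]
force: [-0.3, -0.2, -1.5]
grip_width: 0.0138
```

Call:
jog_arm:
  moves:
    - [[0,0,0],[0,0,0],8]
    - [[0,0,0],[0,0,0],8]

```text
time_s: 20.95
ee_pos: [0.6028, 0.0151, 0.1314]
eef_rot: [-3.141, -0.0, 1.47]
force: [1.1, -0.1, -2.0]
grip_width: 0.0139
```

```bash
python3 - <<'E'
from ov import *
o=ctrl.get_obs();print(o["ee_pos"],np.degrees(o["eef_rot"]),o["force"])
p=o["ee_pos"]
draw(cam("side"),[(p[:2],np.degrees(o["eef_rot"][2]))],(220,150,340,240),"s17.png",z0=p[2]-.0246)
E
```

```text
[0.60278679 0.01512568 0.13136224] [-1.79982133e+02 -2.98768340e-03  8.42023905e+01] [ 1.13160572 -0.14061245 -1.95924512]
```

View pics/s17.png

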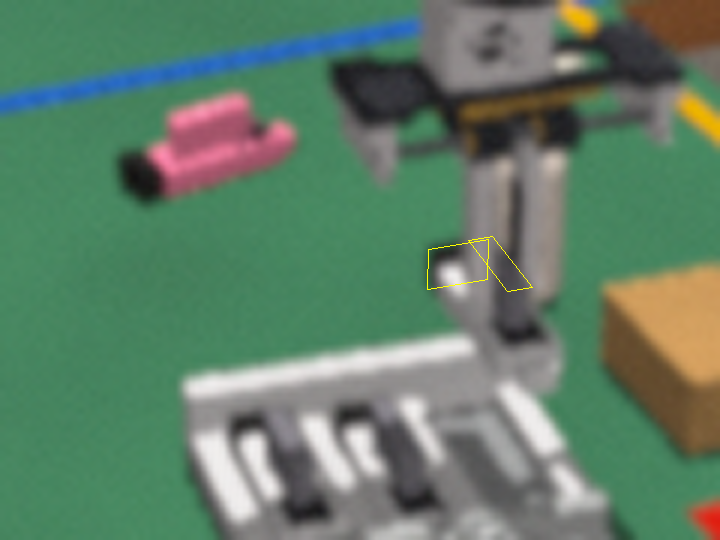

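Call:
jog_arm:
  moves:
    - [[0,0,-25],[0,0,-0.2],8]
    - [[0,0,-50],[0,0,-0.2],8]
    - [[0,0,-72],[0,0,-0.2],8]
    - [[0,0,-84],[0,0,-0.2],8]
    - [[0,0,-88],[0,0,-0.2],8]

```text
time_s: 21.42
ee_pos: [0.602, 0.0157, 0.0415]
eef_rot: [-3.139, 0.0, 1.451]
force: [0.0, 0.7, -1.7]
grip_width: 0.0134
```

Call:
jog_arm:
  moves:
    - [[0,0,-1],[0,0,0],8]
    - [[0,0,-2],[0,0,0],8]
    - [[0,0,-2],[0,0,0],8]

```text
time_s: 21.67
ee_pos: [0.6035, 0.0152, 0.0426]
eef_rot: [3.14, -0.0, 1.449]
force: [1.1, -0.3, -1.9]
grip_width: 0.014
```

Call:
jog_arm:
  moves:
    - [[0,0,-1],[0,0,0],8]
    - [[0,0,-2],[0,0,0],8]
    - [[0,0,-2],[0,0,0],8]

```text
time_s: 21.92
ee_pos: [0.6032, 0.015, 0.04]
eef_rot: [3.141, -0.0, 1.449]
force: [-0.2, 0.6, -0.5]
grip_width: 0.014
```

Call:
jog_arm:
  moves:
    - [[0,0,0],[0,0,0],30]
    - [[0,0,0],[0,0,0],30]
    - [[0,0,0],[0,0,0],30]
    - [[0,0,30],[0,0,0],30]
    - [[0,0,70],[0,0,0],30]

```text
time_s: 22.33
ee_pos: [0.6011, 0.0151, 0.1073]
eef_rot: [-3.135, 0.001, 1.449]
force: [1.0, 0.2, 0.1]
grip_width: 0.0297
```

Call:
jog_arm:
  moves:
    - [[0,0,40],[0,0,0],30]
    - [[-20,-40,40],[0,0,0],30]
    - [[-40,-80,40],[0,0,0],30]
    - [[-55,-120,40],[0,0,0],30]
    - [[-55,-140,40],[0,0,0],30]

```text
time_s: 22.75
ee_pos: [0.546, -0.1274, 0.15]
eef_rot: [3.141, 0.0, 1.448]
force: [1.4, 0.5, 1.1]
grip_width: 0.0298
```

Call:
jog_arm:
  moves:
    - [[0,-40,0],[0,0,0],40]
    - [[0,-80,0],[0,0,0],40]
    - [[0,-120,0],[0,0,0],40]
    - [[0,-160,0],[0,0,0],40]
    - [[0,-160,0],[0,0,0],40]

```text
time_s: 23.17
ee_pos: [0.5468, -0.291, 0.1492]
eef_rot: [3.141, 0.001, 1.444]
force: [-1.0, 0.3, -0.3]
grip_width: 0.0401
```

```bash
python3 - <<'E'
from ov import *
o=ctrl.get_obs();print(o["ee_pos"],np.degrees(o["eef_rot"]),o["force"])
crop(cam("side"),210,150,350,250,5,"s18.png")
c=cam("top");crop(c,240,160,370,255,6,"t18.png")
E
```

```text
[ 0.54682574 -0.29096118  0.14919957] [1.79985700e+02 6.38711674e-02 8.27275522e+01] [-1.02429716  0.3416479  -0.25126163]
```

View pics/s18.png

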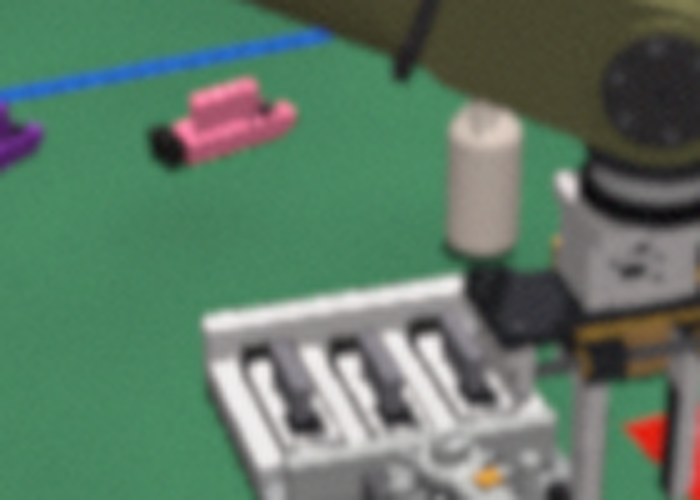

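View pics/t18.png

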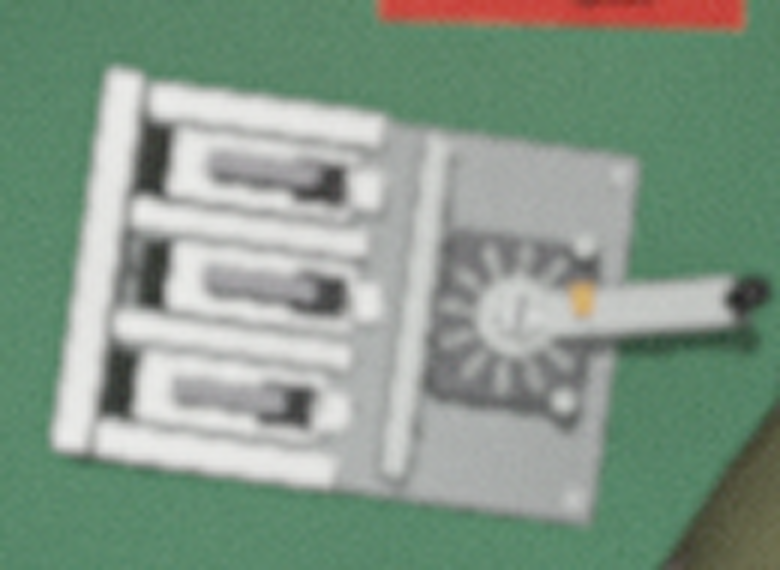

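Call:
jog_arm:
  moves:
    - [[-5,30,0],[0,0,0],40]
    - [[-9,64,0],[0,0,0],40]
    - [[-9,64,0],[0,0,0],40]
    - [[-9,64,-20],[0,0,0],40]
    - [[-9,64,-30],[0,0,0],40]

```text
time_s: 23.68
ee_pos: [0.5389, -0.2191, 0.1186]
eef_rot: [-3.141, -0.0, 1.451]
force: [0.3, -0.1, -0.9]
grip_width: 0.0399
```

Call:
jog_arm:
  moves:
    - [[0,0,-10],[0,0,0],40]
    - [[0,0,-20],[0,0,0],40]
    - [[0,0,-31],[0,0,0],40]
    - [[0,0,-31],[0,0,0],40]
    - [[0,0,-31],[0,0,0],40]

```text
time_s: 24.1
ee_pos: [0.5387, -0.221, 0.0879]
eef_rot: [-3.14, -0.0, 1.449]
force: [0.8, -0.4, -0.2]
grip_width: 0.0395
```

```bash
python3 - <<'E'
from ov import *
o=ctrl.get_obs();print(o["ee_pos"],np.degrees(o["eef_rot"]),o["force"])
crop(cam("side"),250,180,370,280,6,"s19.png")
E
```

```text
[ 0.53867862 -0.22096474  0.08788844] [-1.79935641e+02 -2.14478570e-02  8.29941279e+01] [ 0.77554488 -0.38880805 -0.18769852]
```

View pics/s19.png

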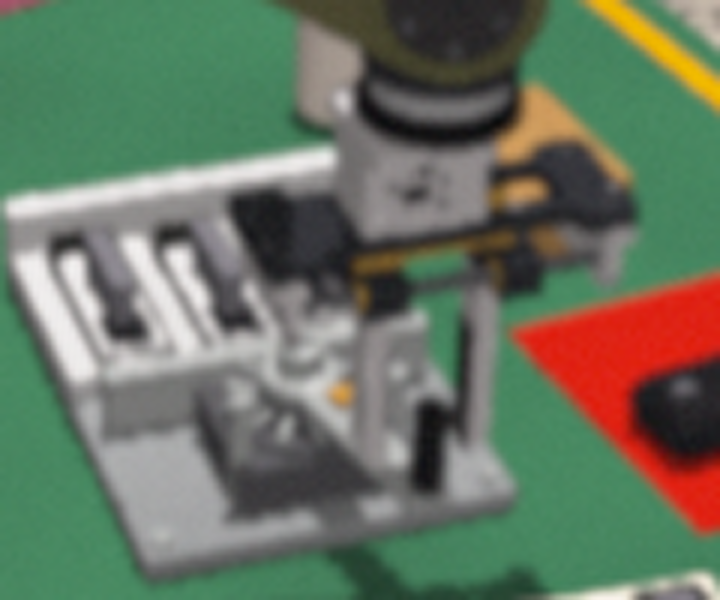

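Call:
jog_arm:
  moves:
    - [[0,-5,0],[0,0,0],40]
    - [[0,-5,0],[0,0,0],12]
    - [[0,-5,0],[0,0,0],12]
    - [[0,-5,0],[0,0,0],12]
    - [[0,-5,0],[0,0,0],12]
  squeeze: 20

```text
time_s: 24.57
ee_pos: [0.5389, -0.226, 0.0886]
eef_rot: [3.141, 0.0, 1.449]
force: [0.0, -0.6, 0.0]
grip_width: 0.0179
```

Call:
jog_arm:
  moves:
    - [[0,0,0],[0,0,0],12]
    - [[0,0,0],[0,0,0],12]

```text
time_s: 24.73
ee_pos: [0.539, -0.226, 0.0886]
eef_rot: [3.141, 0.0, 1.449]
force: [-1.2, -1.3, -0.0]
grip_width: 0.0176
```

Call:
jog_arm:
  moves:
    - [[-14,-2,0],[0,0,0],12]
    - [[-25,-1,0],[0,0,0],12]
    - [[-42,2,0],[0,0,0],12]
    - [[-58,8,0],[0,0,0],12]
    - [[-74,16,0],[0,0,0],12]

```text
time_s: 25.15
ee_pos: [0.4648, -0.2105, 0.0886]
eef_rot: [3.139, 0.001, 1.448]
force: [6.7, -3.5, -2.2]
grip_width: 0.0177
```

Call:
jog_arm:
  moves:
    - [[-8,6,0],[0,0,0],12]
    - [[-13,10,0],[0,0,0],12]
    - [[-13,10,0],[0,0,0],12]

```text
time_s: 25.4
ee_pos: [0.4523, -0.2002, 0.0888]
eef_rot: [3.138, 0.001, 1.449]
force: [4.9, -3.6, -1.9]
grip_width: 0.0176
```

Call:
jog_arm:
  moves:
    - [[-2,2,0],[0,0,0],12]
    - [[-2,2,0],[0,0,0],12]

```text
time_s: 25.57
ee_pos: [0.4523, -0.1996, 0.089]
eef_rot: [3.134, 0.004, 1.449]
force: [19.8, -13.8, -13.8]
grip_width: 0.0177
```

Call:
jog_arm:
  moves:
    - [[30,-20,0],[0,0,0],12]
    - [[64,-29,0],[0,0,0],12]
    - [[98,-28,0],[0,0,0],12]
    - [[125,-19,0],[0,0,0],12]
    - [[128,-17,0],[0,0,0],12]

```text
time_s: 25.98
ee_pos: [0.5813, -0.2155, 0.0885]
eef_rot: [3.139, 0.003, 1.45]
force: [1.2, -18.4, 2.5]
grip_width: 0.0175
```

Call:
jog_arm:
  moves:
    - [[2,1,0],[0,0,0],12]
    - [[2,1,0],[0,0,0],12]

```text
time_s: 26.15
ee_pos: [0.5811, -0.2156, 0.0886]
eef_rot: [3.139, 0.003, 1.449]
force: [7.7, -13.3, -5.4]
grip_width: 0.0174
```

Call:
jog_arm:
  moves:
    - [[-32,-12,0],[0,0,0],12]
    - [[-66,-13,0],[0,0,0],12]
    - [[-100,-4,0],[0,0,0],12]
    - [[-124,11,0],[0,0,0],12]
    - [[-129,15,0],[0,0,0],12]

```text
time_s: 26.57
ee_pos: [0.4515, -0.1997, 0.0893]
eef_rot: [3.133, 0.003, 1.448]
force: [38.5, -19.7, -28.7]
grip_width: 0.0186
```

Call:
jog_arm:
  moves:
    - [[0,0,0],[0,0,0],12]
    - [[0,0,0],[0,0,0],12]

```text
time_s: 26.73
ee_pos: [0.4524, -0.1996, 0.0892]
eef_rot: [3.137, 0.002, 1.449]
force: [8.9, -4.5, -2.1]
grip_width: 0.0175
```

Call:
jog_arm:
  moves:
    - [[29,-19,0],[0,0,0],12]
    - [[63,-28,0],[0,0,0],12]
    - [[97,-27,0],[0,0,0],12]
    - [[124,-18,0],[0,0,0],12]
    - [[129,-15,0],[0,0,0],12]

```text
time_s: 27.15
ee_pos: [0.5817, -0.2146, 0.0884]
eef_rot: [-3.14, 0.003, 1.45]
force: [-21.8, -17.1, 14.8]
grip_width: 0.0174
```

Call:
jog_arm:
  moves:
    - [[0,0,0],[0,0,0],12]
    - [[0,0,0],[0,0,0],12]

```text
time_s: 27.32
ee_pos: [0.5812, -0.2146, 0.0886]
eef_rot: [3.139, 0.001, 1.449]
force: [9.6, -6.8, -3.7]
grip_width: 0.0178
```

```bash
python3 - <<'E'
from ov import *
o=ctrl.get_obs();print(o["ee_pos"],np.degrees(o["eef_rot"]),o["force"],o["time_s"])
crop(cam("side"),210,170,350,280,5,"s20.png")
E
```

```text
[ 0.58122913 -0.2145817   0.08860318] [1.79828313e+02 7.62860645e-02 8.30169578e+01] [ 9.5745543  -6.8251217  -3.69565634] 27.3167
```

View pics/s20.png

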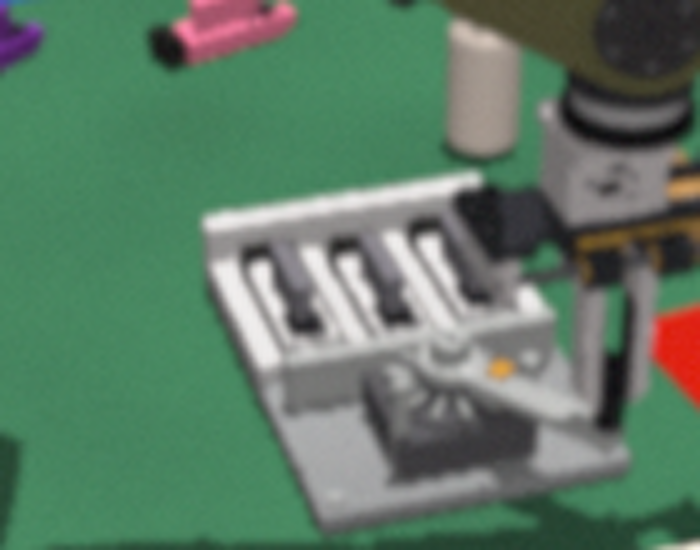

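Call:
jog_arm:
  moves:
    - [[-34,-12,0],[0,0,0],12]
    - [[-72,-12,0],[0,0,0],12]
    - [[-104,-2,0],[0,0,0],12]
    - [[-122,9,0],[0,0,0],12]
    - [[-128,14,0],[0,0,0],12]

```text
time_s: 27.78
ee_pos: [0.4519, -0.2007, 0.0891]
eef_rot: [3.136, 0.003, 1.448]
force: [38.9, -18.7, -26.8]
grip_width: 0.0176
```

Call:
jog_arm:
  moves:
    - [[0,0,0],[0,0,0],12]

```text
time_s: 27.87
ee_pos: [0.4523, -0.2005, 0.0891]
eef_rot: [3.138, 0.002, 1.449]
force: [2.5, -5.5, -0.2]
grip_width: 0.0174
```

Call:
jog_arm:
  moves:
    - [[30,-19,0],[0,0,0],12]
    - [[66,-27,0],[0,0,0],12]
    - [[100,-25,0],[0,0,0],12]
    - [[122,-17,0],[0,0,0],12]
    - [[128,-14,0],[0,0,0],12]

```text
time_s: 28.28
ee_pos: [0.5818, -0.2145, 0.0883]
eef_rot: [-3.141, 0.002, 1.45]
force: [-31.7, -18.0, 17.9]
grip_width: 0.0176
```

Call:
jog_arm:
  moves:
    - [[0,0,0],[0,0,0],12]

```text
time_s: 28.37
ee_pos: [0.5813, -0.2143, 0.0885]
eef_rot: [3.141, 0.002, 1.45]
force: [5.3, -6.5, -1.4]
grip_width: 0.0175
```

Call:
jog_arm:
  moves:
    - [[-34,-12,0],[0,0,0],12]
    - [[-72,-12,0],[0,0,0],12]
    - [[-104,-2,0],[0,0,0],12]
    - [[-122,9,0],[0,0,0],12]
    - [[-128,14,0],[0,0,0],12]

```text
time_s: 28.78
ee_pos: [0.4519, -0.2004, 0.0889]
eef_rot: [3.137, 0.002, 1.448]
force: [39.6, -17.0, -28.0]
grip_width: 0.0176
```

Call:
jog_arm:
  moves:
    - [[0,0,0],[0,0,0],12]

```text
time_s: 28.87
ee_pos: [0.4524, -0.2002, 0.0889]
eef_rot: [3.139, 0.002, 1.449]
force: [0.8, -4.5, -1.7]
grip_width: 0.0177
```

Call:
jog_arm:
  moves:
    - [[30,-19,0],[0,0,0],12]
    - [[66,-27,0],[0,0,0],12]
    - [[100,-25,0],[0,0,0],12]
    - [[122,-17,0],[0,0,0],12]
    - [[128,-14,0],[0,0,0],12]

```text
time_s: 29.28
ee_pos: [0.5818, -0.2145, 0.0882]
eef_rot: [-3.14, 0.003, 1.45]
force: [-31.5, -13.6, 17.3]
grip_width: 0.0177
```

Call:
jog_arm:
  moves:
    - [[0,0,0],[0,0,0],12]

```text
time_s: 29.37
ee_pos: [0.5814, -0.2142, 0.0883]
eef_rot: [-3.141, 0.002, 1.45]
force: [5.1, -5.7, -1.7]
grip_width: 0.0174
```

```bash
python3 - <<'E'
from ov import *
o=ctrl.get_obs();print(o["ee_pos"],np.degrees(o["eef_rot"]),o["force"],o["time_s"])
crop(cam("side"),210,170,350,280,5,"s21.png")
E
```

```text
[ 0.5813854  -0.21416384  0.08830204] [-1.79977109e+02  9.01031865e-02  8.30749352e+01] [ 5.0981383  -5.74696166 -1.71176668] 29.3667
```

View pics/s21.png

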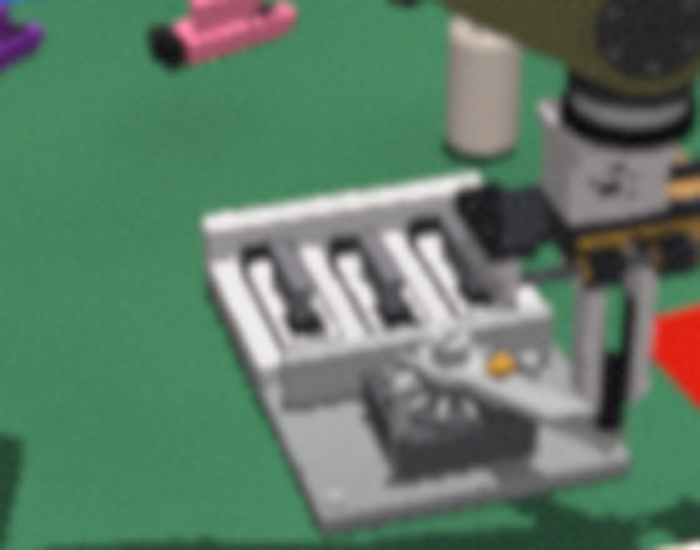

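Call:
jog_arm:
  moves:
    - [[-34,-12,0],[0,0,0],12]
    - [[-72,-12,0],[0,0,0],12]
    - [[-104,-2,0],[0,0,0],12]
    - [[-122,9,0],[0,0,0],12]
    - [[-128,14,0],[0,0,0],12]

```text
time_s: 29.83
ee_pos: [0.4519, -0.2003, 0.0888]
eef_rot: [3.138, 0.002, 1.448]
force: [39.4, -17.4, -28.3]
grip_width: 0.0179
```

Call:
jog_arm:
  moves:
    - [[0,0,0],[0,0,0],12]

```text
time_s: 29.92
ee_pos: [0.4524, -0.2001, 0.0888]
eef_rot: [3.139, 0.001, 1.449]
force: [-0.8, -3.0, -1.4]
grip_width: 0.0175
```

Call:
jog_arm:
  moves:
    - [[30,-19,0],[0,0,0],12]
    - [[66,-27,0],[0,0,0],12]
    - [[100,-25,0],[0,0,0],12]
    - [[122,-17,0],[0,0,0],12]
    - [[128,-14,0],[0,0,0],12]

```text
time_s: 30.33
ee_pos: [0.5818, -0.2143, 0.0881]
eef_rot: [-3.139, 0.002, 1.45]
force: [-33.2, -15.2, 18.9]
grip_width: 0.0177
```

Call:
jog_arm:
  moves:
    - [[0,0,0],[0,0,0],12]

```text
time_s: 30.42
ee_pos: [0.5814, -0.2141, 0.0882]
eef_rot: [-3.141, 0.002, 1.45]
force: [2.8, -6.1, -1.0]
grip_width: 0.0178
```

```bash
python3 - <<'E'
from ov import *
o=ctrl.get_obs();print(o["ee_pos"],np.degrees(o["eef_rot"]),o["force"],o["time_s"])
s=cam("side");crop(s,230,190,340,270,7,"s22.png")
O=np.array([.5425,.0155]);xd=np.array([.9934,-.1149]);yd=np.array([.1149,.9934])
for y in(-.072,-.054,-.060): print(y,proj(s,[[*(O+xd*x+yd*y),.052] for x in(-.09,-.05,0)]).round(1).tolist())
E
```

```text
[ 0.5813938  -0.21410145  0.08821109] [-1.79938491e+02  8.89834725e-02  8.30862279e+01] [ 2.76460629 -6.05412655 -1.04407196] 30.4167
-0.072 [[265.6, 240.7], [277.8, 238.5], [292.8, 235.8]]
-0.054 [[264.0, 237.6], [276.1, 235.4], [291.0, 232.8]]
-0.06 [[264.6, 238.6], [276.7, 236.5], [291.6, 233.8]]
```

View pics/s22.png

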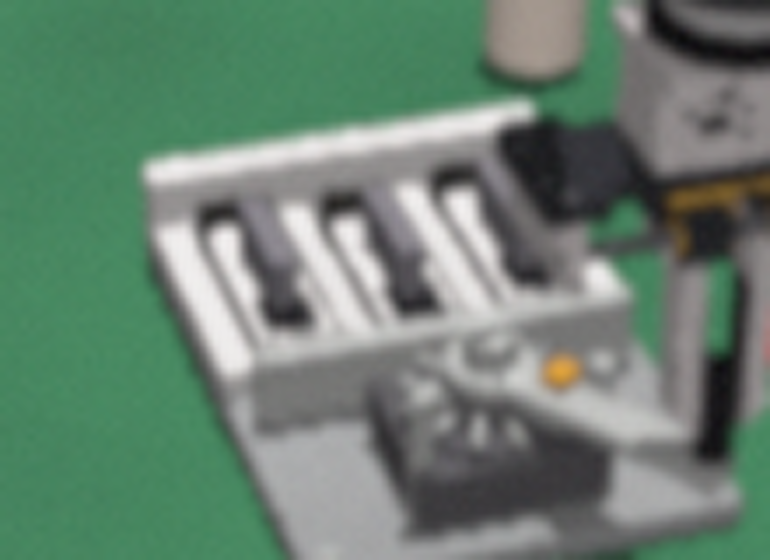

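Call:
jog_arm:
  moves:
    - [[-16,-7,0],[0,0,0],12]
    - [[-34,-12,0],[0,0,0],12]
    - [[-53,-14,0],[0,0,0],12]
    - [[-66,-13,0],[0,0,0],12]
    - [[-66,-13,0],[0,0,0],12]

```text
time_s: 30.88
ee_pos: [0.5132, -0.2274, 0.0883]
eef_rot: [-3.141, 0.0, 1.448]
force: [1.4, -7.1, -9.4]
grip_width: 0.0175
```

Call:
jog_arm:
  moves:
    - [[-17,3,0],[0,0,0],12]
    - [[-34,9,0],[0,0,0],12]
    - [[-48,17,0],[0,0,0],12]
    - [[-58,24,0],[0,0,0],12]
    - [[-62,27,0],[0,0,0],12]

```text
time_s: 31.3
ee_pos: [0.4523, -0.1995, 0.0884]
eef_rot: [3.141, 0.0, 1.449]
force: [6.9, -5.7, -9.8]
grip_width: 0.0178
```

Call:
jog_arm:
  moves:
    - [[0,0,0],[0,0,0],12]

```text
time_s: 31.38
ee_pos: [0.4526, -0.1997, 0.0884]
eef_rot: [3.141, 0.0, 1.449]
force: [1.6, -2.4, -4.8]
grip_width: 0.0175
```

Call:
jog_arm:
  moves:
    - [[30,-19,0],[0,0,0],12]
    - [[66,-27,0],[0,0,0],12]
    - [[100,-25,0],[0,0,0],12]
    - [[122,-17,0],[0,0,0],12]
    - [[128,-14,0],[0,0,0],12]

```text
time_s: 31.8
ee_pos: [0.5818, -0.2143, 0.0879]
eef_rot: [-3.138, 0.002, 1.45]
force: [-33.0, -16.0, 16.8]
grip_width: 0.0174
```

Call:
jog_arm:
  moves:
    - [[0,0,0],[0,0,0],12]

```text
time_s: 31.88
ee_pos: [0.5814, -0.2141, 0.0881]
eef_rot: [-3.14, 0.001, 1.45]
force: [2.9, -6.3, -2.3]
grip_width: 0.0177
```

Call:
jog_arm:
  moves:
    - [[-14,-7,0],[0,0,0],12]
    - [[-28,-11,0],[0,0,0],12]
    - [[-38,-13,0],[0,0,0],12]
    - [[-46,-14,0],[0,0,0],12]
    - [[-50,-14,0],[0,0,0],12]

```text
time_s: 32.3
ee_pos: [0.5299, -0.2281, 0.0881]
eef_rot: [3.141, 0.0, 1.449]
force: [5.7, -4.1, -11.3]
grip_width: 0.0175
```

Call:
jog_arm:
  moves:
    - [[-3,0,0],[0,0,0],12]
    - [[-6,0,0],[0,0,0],12]
    - [[-8,0,0],[0,0,0],12]

```text
time_s: 32.55
ee_pos: [0.5225, -0.2279, 0.0881]
eef_rot: [3.141, 0.0, 1.449]
force: [5.8, -5.4, -9.0]
grip_width: 0.0177
```

Call:
jog_arm:
  moves:
    - [[-3,0,0],[0,0,0],12]
    - [[-6,0,0],[0,0,0],12]
    - [[-8,1,0],[0,0,0],12]

```text
time_s: 32.8
ee_pos: [0.5145, -0.2273, 0.0882]
eef_rot: [3.141, 0.001, 1.449]
force: [4.5, -10.7, -9.9]
grip_width: 0.0172
```

Call:
jog_arm:
  moves:
    - [[-3,0,0],[0,0,0],12]
    - [[-6,1,0],[0,0,0],12]
    - [[-8,1,0],[0,0,0],12]

```text
time_s: 33.05
ee_pos: [0.5065, -0.2259, 0.0882]
eef_rot: [3.141, 0.0, 1.449]
force: [4.7, -5.0, -7.8]
grip_width: 0.018
```

Call:
jog_arm:
  moves:
    - [[-3,0,0],[0,0,0],12]
    - [[-6,1,0],[0,0,0],12]
    - [[-8,2,0],[0,0,0],12]

```text
time_s: 33.3
ee_pos: [0.4985, -0.224, 0.0882]
eef_rot: [3.141, 0.0, 1.449]
force: [4.1, -5.1, -8.9]
grip_width: 0.0175
```

Call:
jog_arm:
  moves:
    - [[-3,1,0],[0,0,0],12]
    - [[-6,2,0],[0,0,0],12]
    - [[-8,3,0],[0,0,0],12]

```text
time_s: 33.55
ee_pos: [0.4904, -0.2209, 0.0882]
eef_rot: [3.141, 0.0, 1.449]
force: [4.3, -6.8, -8.4]
grip_width: 0.0173
```

Call:
jog_arm:
  moves:
    - [[-3,1,0],[0,0,0],12]
    - [[-6,2,0],[0,0,0],12]
    - [[-8,3,0],[0,0,0],12]

```text
time_s: 33.8
ee_pos: [0.4825, -0.2178, 0.0882]
eef_rot: [3.141, -0.0, 1.449]
force: [5.6, -3.3, -8.0]
grip_width: 0.0176
```

Call:
jog_arm:
  moves:
    - [[-3,1,0],[0,0,0],12]
    - [[-6,3,0],[0,0,0],12]
    - [[-8,4,0],[0,0,0],12]

```text
time_s: 34.05
ee_pos: [0.4745, -0.2137, 0.0883]
eef_rot: [3.141, 0.0, 1.449]
force: [5.7, -2.4, -8.6]
grip_width: 0.0177
```

Call:
jog_arm:
  moves:
    - [[-3,2,0],[0,0,0],12]
    - [[-5,3,0],[0,0,0],12]
    - [[-7,4,0],[0,0,0],12]

```text
time_s: 34.3
ee_pos: [0.4676, -0.2097, 0.0883]
eef_rot: [3.141, -0.0, 1.449]
force: [5.6, -3.5, -8.8]
grip_width: 0.0176
```

Call:
jog_arm:
  moves:
    - [[-3,2,0],[0,0,0],12]
    - [[-5,4,0],[0,0,0],12]
    - [[-7,5,0],[0,0,0],12]

```text
time_s: 34.55
ee_pos: [0.4605, -0.2048, 0.0883]
eef_rot: [3.141, 0.0, 1.449]
force: [6.4, -2.0, -7.6]
grip_width: 0.0179
```

Call:
jog_arm:
  moves:
    - [[-3,2,0],[0,0,0],12]
    - [[-5,4,0],[0,0,0],12]
    - [[-7,5,0],[0,0,0],12]

```text
time_s: 34.8
ee_pos: [0.4537, -0.1996, 0.0884]
eef_rot: [3.141, -0.0, 1.449]
force: [7.5, -1.8, -8.3]
grip_width: 0.017
```

Call:
jog_arm:
  moves:
    - [[-1,1,0],[0,0,0],12]
    - [[-2,1,0],[0,0,0],12]

```text
time_s: 34.97
ee_pos: [0.4524, -0.1986, 0.0884]
eef_rot: [3.139, -0.0, 1.449]
force: [18.5, -0.8, -15.9]
grip_width: 0.0178
```

Call:
jog_arm:
  moves:
    - [[30,-20,0],[0,0,0],12]
    - [[66,-29,0],[0,0,0],12]
    - [[100,-27,0],[0,0,0],12]
    - [[121,-19,0],[0,0,0],12]
    - [[127,-16,0],[0,0,0],12]

```text
time_s: 35.38
ee_pos: [0.5811, -0.2151, 0.0882]
eef_rot: [3.14, 0.002, 1.45]
force: [3.6, -12.0, -2.4]
grip_width: 0.0177
```

Call:
jog_arm:
  moves:
    - [[2,1,0],[0,0,0],12]
    - [[2,1,0],[0,0,0],12]

```text
time_s: 35.55
ee_pos: [0.5812, -0.2149, 0.0883]
eef_rot: [3.14, 0.002, 1.45]
force: [7.7, -11.8, -6.7]
grip_width: 0.0173
```

```bash
python3 - <<'E'
from ov import *
o=ctrl.get_obs();print(o["ee_pos"],np.degrees(o["eef_rot"]),o["force"],o["time_s"])
s=cam("side");crop(s,230,190,340,270,7,"s23.png")
E
```

```text
[ 0.58121797 -0.21487291  0.08829928] [1.79926817e+02 1.39134440e-01 8.30558700e+01] [  7.67749594 -11.83953179  -6.68031019] 35.55
```

View pics/s23.png

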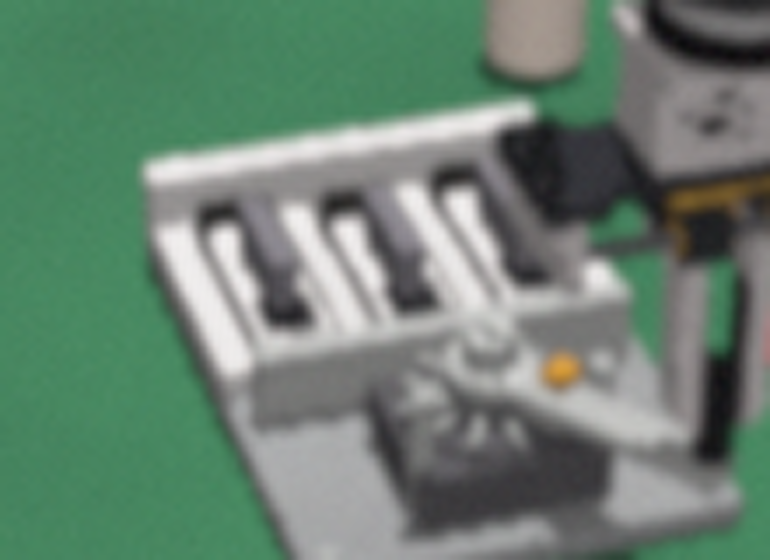

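Call:
jog_arm:
  moves:
    - [[-5,-2,0],[0,0,0],12]
    - [[-10,-5,0],[0,0,0],12]
    - [[-14,-7,0],[0,0,0],12]

```text
time_s: 35.85
ee_pos: [0.5666, -0.2215, 0.0883]
eef_rot: [3.14, 0.001, 1.449]
force: [5.2, -6.1, -6.2]
grip_width: 0.0175
```

Call:
jog_arm:
  moves:
    - [[-3,-1,0],[0,0,0],12]
    - [[-6,-2,0],[0,0,0],12]
    - [[-8,-2,0],[0,0,0],12]

```text
time_s: 36.1
ee_pos: [0.5585, -0.224, 0.0884]
eef_rot: [3.14, 0.002, 1.449]
force: [6.9, -15.3, -8.8]
grip_width: 0.0174
```

Call:
jog_arm:
  moves:
    - [[-3,-1,0],[0,0,0],12]
    - [[-6,-1,0],[0,0,0],12]
    - [[-8,-2,0],[0,0,0],12]

```text
time_s: 36.35
ee_pos: [0.5503, -0.2255, 0.0883]
eef_rot: [3.141, 0.001, 1.449]
force: [2.8, -3.7, -5.3]
grip_width: 0.0173
```

Call:
jog_arm:
  moves:
    - [[-3,0,0],[0,0,0],12]
    - [[-6,-1,0],[0,0,0],12]
    - [[-8,-1,0],[0,0,0],12]

```text
time_s: 36.6
ee_pos: [0.5422, -0.2261, 0.0883]
eef_rot: [3.142, 0.0, 1.449]
force: [3.0, -6.3, -5.6]
grip_width: 0.0172
```

Call:
jog_arm:
  moves:
    - [[-3,0,0],[0,0,0],12]
    - [[-6,0,0],[0,0,0],12]
    - [[-8,0,0],[0,0,0],12]

```text
time_s: 36.85
ee_pos: [0.5341, -0.2262, 0.0883]
eef_rot: [-3.142, 0.001, 1.449]
force: [1.4, -4.9, -6.1]
grip_width: 0.0172
```

Call:
jog_arm:
  moves:
    - [[-3,-1,0],[0,0,0],12]
    - [[-6,-1,0],[0,0,0],12]
    - [[-8,-1,0],[0,0,0],12]

```text
time_s: 37.1
ee_pos: [0.5262, -0.2268, 0.0883]
eef_rot: [3.141, -0.0, 1.449]
force: [5.5, -3.2, -7.5]
grip_width: 0.0173
```

Call:
jog_arm:
  moves:
    - [[-3,0,0],[0,0,0],12]
    - [[-6,0,0],[0,0,0],12]
    - [[-8,0,0],[0,0,0],12]

```text
time_s: 37.35
ee_pos: [0.5182, -0.227, 0.0883]
eef_rot: [3.141, 0.0, 1.449]
force: [5.7, -4.6, -7.2]
grip_width: 0.0179
```

Call:
jog_arm:
  moves:
    - [[-3,0,0],[0,0,0],12]
    - [[-6,1,0],[0,0,0],12]
    - [[-8,1,0],[0,0,0],12]

```text
time_s: 37.6
ee_pos: [0.5101, -0.2261, 0.0883]
eef_rot: [3.141, 0.0, 1.449]
force: [6.0, -3.0, -7.9]
grip_width: 0.0177
```

Call:
jog_arm:
  moves:
    - [[-3,1,0],[0,0,0],12]
    - [[-6,1,0],[0,0,0],12]
    - [[-8,2,0],[0,0,0],12]

```text
time_s: 37.85
ee_pos: [0.5021, -0.2243, 0.0884]
eef_rot: [3.141, 0.001, 1.449]
force: [4.3, -8.9, -8.4]
grip_width: 0.0179
```

Call:
jog_arm:
  moves:
    - [[-3,1,0],[0,0,0],12]
    - [[-6,2,0],[0,0,0],12]
    - [[-8,2,0],[0,0,0],12]

```text
time_s: 38.1
ee_pos: [0.4941, -0.2218, 0.0884]
eef_rot: [3.141, 0.0, 1.449]
force: [6.3, -0.9, -8.2]
grip_width: 0.0178
```

Call:
jog_arm:
  moves:
    - [[-3,1,0],[0,0,0],12]
    - [[-6,2,0],[0,0,0],12]
    - [[-8,3,0],[0,0,0],12]

```text
time_s: 38.35
ee_pos: [0.4861, -0.2189, 0.0884]
eef_rot: [3.141, 0.0, 1.449]
force: [3.8, -5.1, -7.2]
grip_width: 0.0174
```

Call:
jog_arm:
  moves:
    - [[-3,1,0],[0,0,0],12]
    - [[-6,3,0],[0,0,0],12]
    - [[-8,4,0],[0,0,0],12]

```text
time_s: 38.6
ee_pos: [0.478, -0.215, 0.0884]
eef_rot: [3.141, 0.001, 1.449]
force: [4.8, -4.1, -8.0]
grip_width: 0.0177
```

Call:
jog_arm:
  moves:
    - [[-3,2,0],[0,0,0],12]
    - [[-5,3,0],[0,0,0],12]
    - [[-7,4,0],[0,0,0],12]

```text
time_s: 38.85
ee_pos: [0.4712, -0.2109, 0.0884]
eef_rot: [3.141, 0.0, 1.449]
force: [4.4, -3.1, -7.6]
grip_width: 0.0176
```

Call:
jog_arm:
  moves:
    - [[-3,2,0],[0,0,0],12]
    - [[-5,3,0],[0,0,0],12]
    - [[-7,5,0],[0,0,0],12]

```text
time_s: 39.1
ee_pos: [0.4641, -0.2061, 0.0884]
eef_rot: [3.141, 0.001, 1.449]
force: [2.7, -7.2, -6.4]
grip_width: 0.0177
```

Call:
jog_arm:
  moves:
    - [[-3,2,0],[0,0,0],12]
    - [[-5,4,0],[0,0,0],12]
    - [[-7,5,0],[0,0,0],12]

```text
time_s: 39.35
ee_pos: [0.4572, -0.2008, 0.0885]
eef_rot: [3.141, 0.0, 1.449]
force: [7.0, -2.6, -6.9]
grip_width: 0.0177
```

Call:
jog_arm:
  moves:
    - [[-3,2,0],[0,0,0],12]
    - [[-5,3,0],[0,0,0],12]
    - [[-6,4,0],[0,0,0],12]

```text
time_s: 39.6
ee_pos: [0.4525, -0.1974, 0.0886]
eef_rot: [3.137, 0.001, 1.449]
force: [22.5, -15.1, -21.7]
grip_width: 0.0181
```

```bash
python3 - <<'E'
from ov import *
o=ctrl.get_obs();print(o["ee_pos"],np.degrees(o["eef_rot"]),o["force"],o["time_s"])
s=cam("side");crop(s,230,190,340,270,7,"s24.png");c=cam("top");crop(c,240,160,370,255,6,"t24.png")
E
```

```text
[ 0.45249061 -0.19741398  0.08860244] [1.79750314e+02 8.21147648e-02 8.30347772e+01] [ 22.45623642 -15.07592305 -21.65807072] 39.6
```

View pics/s24.png

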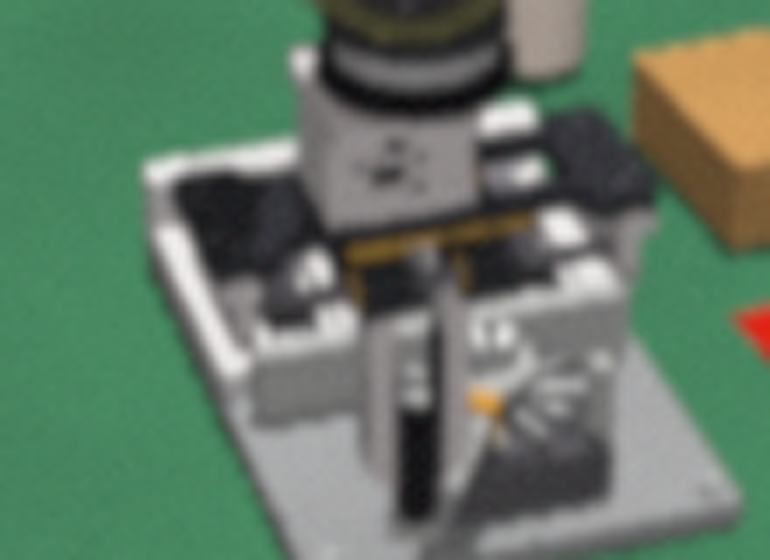

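View pics/t24.png

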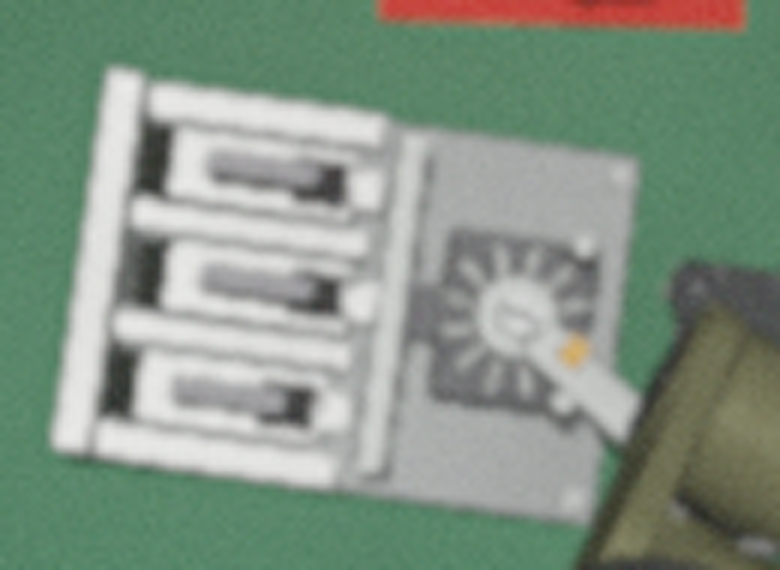

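```bash
python3 - <<'E'
from ov import *
c=cam("top")
def g(p,x0,y0,s): return [(a/s+x0-.42,b/s+y0-.42) for a,b in p]
O=np.array([.5425,.0155]);yd=np.array([.1149,.9934])
for p in ([(427,133),(383,475)],[(404,133),(358,475)]): print(((onz(c,g(p,240,160,6),.052)[:,:2]-O)@yd*1000).round(1))
E
```

```text
[-72.  -73.1]
[-60.  -60.2]
```

Call:
jog_arm:
  moves:
    - [[31,-21,0],[0,0,0],12]
    - [[67,-30,0],[0,0,0],12]
    - [[101,-28,0],[0,0,0],12]
    - [[124,-21,0],[0,0,0],12]
    - [[130,-17,0],[0,0,0],12]

```text
time_s: 40.17
ee_pos: [0.5817, -0.2145, 0.0881]
eef_rot: [-3.138, 0.002, 1.45]
force: [-32.1, -16.3, 14.2]
grip_width: 0.0177
```

Call:
jog_arm:
  moves:
    - [[1,1,0],[0,0,0],12]

```text
time_s: 40.25
ee_pos: [0.5815, -0.2139, 0.0882]
eef_rot: [-3.138, 0.003, 1.45]
force: [-9.9, -14.7, -0.6]
grip_width: 0.0175
```

Call:
jog_arm:
  moves:
    - [[-34,-12,0],[0,0,0],12]
    - [[-72,-12,0],[0,0,0],12]
    - [[-104,-2,0],[0,0,0],12]
    - [[-122,9,0],[0,0,0],12]
    - [[-128,14,0],[0,0,0],12]

```text
time_s: 40.67
ee_pos: [0.4521, -0.1987, 0.0886]
eef_rot: [3.141, 0.001, 1.448]
force: [34.4, -24.1, -24.4]
grip_width: 0.0178
```

Call:
jog_arm:
  moves:
    - [[-1,0,0],[0,0,0],12]
    - [[-1,0,0],[0,0,0],12]

```text
time_s: 40.83
ee_pos: [0.4528, -0.1987, 0.0886]
eef_rot: [-3.141, 0.0, 1.45]
force: [-1.9, -2.4, -3.4]
grip_width: 0.0177
```

```bash
cat > jaw.py <<'E'
from ov import *
import sys
o=ctrl.get_obs();print(o["ee_pos"],o["force"],o["time_s"])
c=cam("top")
O=np.array([.5425,.0155]);xd=np.array([.9934,-.1149]);yd=np.array([.1149,.9934])
g=cv2.cvtColor(c["bgr"],cv2.COLOR_BGR2GRAY).astype(np.float32)
# profile along tray y at z=.052 in open strips beside the bolt, averaged
ys=np.arange(-.085,-.045,.0005)
prof=0
for x in list(np.arange(-.085,-.078,.001))+list(np.arange(.076,.085,.001)):
    uv=proj(c,[[*(O+xd*x+yd*y),.052] for y in ys]).astype(np.float32)
    prof=prof+cv2.remap(g,uv[None,:,0].copy(),uv[None,:,1].copy(),cv2.INTER_CUBIC)[0]/16
w=prof-np.percentile(prof,40);w[w<0]=0;k=np.argmax(cv2.GaussianBlur(prof[:,None],(1,9),0));m=np.abs(ys-ys[k])<.007
print("ridge y mm",1000*(ys[m]*w[m]).sum()/w[m].sum(), prof[::6].round())
E
python3 jaw.py
```

```text
[ 0.4527941  -0.1987205   0.08862323] [-1.88350665 -2.38175982 -3.43891344] 40.8333
ridge y mm -63.57912797553359 [192. 193. 188. 175. 173. 198. 224. 232. 225. 207. 187. 184. 192. 204.]
```

```bash
sed -i 's/^c=cam("top")/c=cam("top")\nif len(sys.argv)>1: c["bgr"]=cv2.imread(sys.argv[1])/' jaw.py; python3 jaw.py pics/top0.png; python3 jaw.py
```

```text
[ 0.45292869 -0.19883704  0.08861431] [-2.71188732 -3.8190681  -2.00450823] 40.8833
ridge y mm -77.85307256717994 [185. 212. 226. 224. 205. 184. 183. 190. 193. 192. 190. 188. 193. 203.]
[ 0.45305774 -0.19891786  0.08861634] [-2.86466909 -2.53829637 -0.58274578] 40.9333
ridge y mm -63.52136648243827 [192. 194. 189. 175. 171. 197. 224. 231. 226. 208. 186. 183. 194. 205.]
```

Call:
jog_arm:
  moves:
    - [[30,-21,0],[0,0,0],12]
    - [[66,-30,0],[0,0,0],12]
    - [[100,-28,0],[0,0,0],12]
    - [[122,-19,0],[0,0,0],12]
    - [[128,-15,0],[0,0,0],12]

```text
time_s: 41.4
ee_pos: [0.5817, -0.2148, 0.0879]
eef_rot: [-3.137, 0.003, 1.449]
force: [-34.0, -15.3, 14.8]
grip_width: 0.0176
```

Call:
jog_arm:
  moves:
    - [[1,1,0],[0,0,0],12]

```text
time_s: 41.48
ee_pos: [0.5816, -0.214, 0.088]
eef_rot: [-3.137, 0.003, 1.449]
force: [-13.3, -17.0, 3.0]
grip_width: 0.0177
```

Call:
jog_arm:
  moves:
    - [[-30,-12,0],[0,0,0],12]
    - [[-60,-13,0],[0,0,0],12]
    - [[-76,-12,0],[0,0,0],12]
    - [[-82,-11,0],[0,0,0],12]
    - [[-84,-10,0],[0,0,0],12]

```text
time_s: 41.9
ee_pos: [0.4975, -0.2236, 0.0882]
eef_rot: [3.142, 0.001, 1.448]
force: [2.3, -12.4, -12.9]
grip_width: 0.0178
```

Call:
jog_arm:
  moves:
    - [[-3,1,0],[0,0,0],12]
    - [[-6,2,0],[0,0,0],12]
    - [[-8,3,0],[0,0,0],12]

```text
time_s: 42.15
ee_pos: [0.4903, -0.2208, 0.0882]
eef_rot: [3.141, 0.001, 1.449]
force: [2.3, -12.1, -9.2]
grip_width: 0.0176
```

Call:
jog_arm:
  moves:
    - [[-3,1,0],[0,0,0],12]
    - [[-6,2,0],[0,0,0],12]
    - [[-8,3,0],[0,0,0],12]

```text
time_s: 42.4
ee_pos: [0.4826, -0.2172, 0.0882]
eef_rot: [3.141, 0.0, 1.449]
force: [3.6, -5.8, -9.2]
grip_width: 0.0176
```

Call:
jog_arm:
  moves:
    - [[-3,1,0],[0,0,0],12]
    - [[-6,3,0],[0,0,0],12]
    - [[-8,4,0],[0,0,0],12]

```text
time_s: 42.65
ee_pos: [0.4745, -0.2131, 0.0882]
eef_rot: [3.141, 0.0, 1.449]
force: [4.8, -4.5, -9.7]
grip_width: 0.0176
```

Call:
jog_arm:
  moves:
    - [[-3,2,0],[0,0,0],12]
    - [[-5,3,0],[0,0,0],12]
    - [[-7,4,0],[0,0,0],12]

```text
time_s: 42.9
ee_pos: [0.4678, -0.209, 0.0882]
eef_rot: [3.141, -0.0, 1.449]
force: [4.8, -5.0, -9.6]
grip_width: 0.0177
```

Call:
jog_arm:
  moves:
    - [[-3,2,0],[0,0,0],12]
    - [[-5,3,0],[0,0,0],12]
    - [[-7,5,0],[0,0,0],12]

```text
time_s: 43.15
ee_pos: [0.4607, -0.2041, 0.0882]
eef_rot: [3.141, 0.0, 1.449]
force: [3.6, -6.5, -8.4]
grip_width: 0.0176
```

Call:
jog_arm:
  moves:
    - [[-3,2,0],[0,0,0],12]
    - [[-5,4,0],[0,0,0],12]
    - [[-7,5,0],[0,0,0],12]

```text
time_s: 43.4
ee_pos: [0.4539, -0.1987, 0.0883]
eef_rot: [3.141, -0.0, 1.449]
force: [7.5, -0.5, -9.4]
grip_width: 0.0175
```

Call:
jog_arm:
  moves:
    - [[-2,2,0],[0,0,0],12]
    - [[-3,2,0],[0,0,0],12]

```text
time_s: 43.57
ee_pos: [0.4525, -0.1974, 0.0885]
eef_rot: [3.136, 0.001, 1.449]
force: [26.3, -5.7, -22.3]
grip_width: 0.0177
```

```bash
python3 jaw.py
```

```text
[ 0.45249693 -0.19737583  0.08849612] [ 26.26260858  -5.71415091 -22.32671059] 43.5667
ridge y mm -62.75386652318253 [192. 194. 192. 186. 180. 191. 216. 229. 228. 211. 185. 180. 193. 205.]
```

Call:
jog_arm:
  moves:
    - [[31,-21,0],[0,0,0],12]
    - [[67,-30,0],[0,0,0],12]
    - [[101,-28,0],[0,0,0],12]
    - [[124,-21,0],[0,0,0],12]
    - [[130,-17,0],[0,0,0],12]

```text
time_s: 44.03
ee_pos: [0.5817, -0.2145, 0.088]
eef_rot: [-3.139, 0.002, 1.45]
force: [-29.6, -16.8, 14.8]
grip_width: 0.0175
```

Call:
jog_arm:
  moves:
    - [[2,0,0],[0,0,0],12]
    - [[2,0,0],[0,0,0],12]

```text
time_s: 44.2
ee_pos: [0.5815, -0.2141, 0.0881]
eef_rot: [-3.138, 0.001, 1.449]
force: [-6.3, -5.1, 0.4]
grip_width: 0.0179
```

```bash
python3 jaw.py; python3 - <<'E'
from ov import *
s=cam("side");crop(s,230,190,340,270,7,"s25.png")
E
```

```text
[ 0.58146943 -0.21413883  0.08811773] [-6.33160079 -5.11015435  0.40470114] 44.2
ridge y mm -63.245879356174434 [194. 194. 192. 182. 178. 200. 224. 232. 229. 212. 188. 183. 193. 206.]
```

View pics/s25.png

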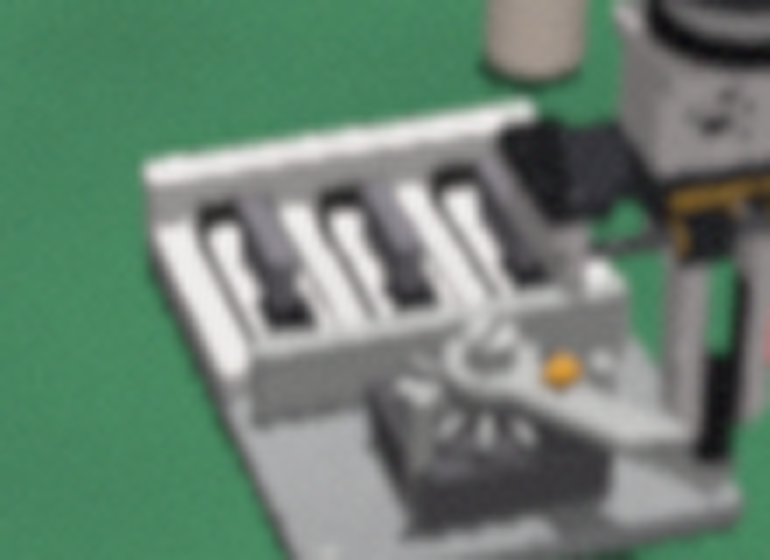

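Call:
jog_arm:
  moves:
    - [[-12,-6,0],[0,0,0],12]
    - [[-24,-10,0],[0,0,0],12]
    - [[-32,-12,0],[0,0,0],12]
    - [[-40,-13,0],[0,0,0],12]
    - [[-44,-13,0],[0,0,0],12]

```text
time_s: 44.72
ee_pos: [0.538, -0.2276, 0.0882]
eef_rot: [3.14, 0.001, 1.448]
force: [7.4, -10.0, -10.7]
grip_width: 0.0178
```

Call:
jog_arm:
  moves:
    - [[-3,0,0],[0,0,0],12]
    - [[-6,0,0],[0,0,0],12]
    - [[-8,0,0],[0,0,0],12]

```text
time_s: 44.97
ee_pos: [0.5305, -0.2274, 0.0882]
eef_rot: [3.14, 0.001, 1.449]
force: [5.4, -4.5, -9.4]
grip_width: 0.018
```

Call:
jog_arm:
  moves:
    - [[-3,0,0],[0,0,0],12]
    - [[-6,0,0],[0,0,0],12]
    - [[-8,0,0],[0,0,0],12]

```text
time_s: 45.22
ee_pos: [0.5225, -0.2271, 0.0882]
eef_rot: [3.14, 0.0, 1.449]
force: [5.5, -3.0, -8.0]
grip_width: 0.0179
```

Call:
jog_arm:
  moves:
    - [[-3,0,0],[0,0,0],12]
    - [[-6,1,0],[0,0,0],12]
    - [[-8,1,0],[0,0,0],12]

```text
time_s: 45.47
ee_pos: [0.5145, -0.2261, 0.0882]
eef_rot: [3.141, 0.0, 1.449]
force: [5.3, -3.7, -7.6]
grip_width: 0.0177
```

Call:
jog_arm:
  moves:
    - [[-3,0,0],[0,0,0],12]
    - [[-6,1,0],[0,0,0],12]
    - [[-8,2,0],[0,0,0],12]

```text
time_s: 45.72
ee_pos: [0.5064, -0.2245, 0.0883]
eef_rot: [3.141, 0.001, 1.449]
force: [3.3, -10.3, -8.0]
grip_width: 0.0173
```

Call:
jog_arm:
  moves:
    - [[-3,1,0],[0,0,0],12]
    - [[-6,2,0],[0,0,0],12]
    - [[-8,3,0],[0,0,0],12]

```text
time_s: 45.97
ee_pos: [0.4982, -0.2219, 0.0883]
eef_rot: [3.141, 0.002, 1.449]
force: [2.3, -12.4, -9.6]
grip_width: 0.0176
```

Call:
jog_arm:
  moves:
    - [[-3,0,0],[0,0,0],12]
    - [[-6,0,0],[0,0,0],12]
    - [[-8,1,0],[0,0,0],12]

```text
time_s: 46.22
ee_pos: [0.4905, -0.2199, 0.0883]
eef_rot: [3.141, -0.0, 1.449]
force: [5.7, -3.0, -7.8]
grip_width: 0.0178
```

Call:
jog_arm:
  moves:
    - [[-3,1,0],[0,0,0],12]
    - [[-6,2,0],[0,0,0],12]
    - [[-8,3,0],[0,0,0],12]

```text
time_s: 46.47
ee_pos: [0.4825, -0.2169, 0.0883]
eef_rot: [3.141, 0.0, 1.449]
force: [5.3, -2.0, -7.9]
grip_width: 0.018
```

Call:
jog_arm:
  moves:
    - [[-3,1,0],[0,0,0],12]
    - [[-6,3,0],[0,0,0],12]
    - [[-8,4,0],[0,0,0],12]

```text
time_s: 46.72
ee_pos: [0.4745, -0.2129, 0.0883]
eef_rot: [3.141, 0.0, 1.449]
force: [6.1, -2.1, -7.7]
grip_width: 0.0177
```

Call:
jog_arm:
  moves:
    - [[-3,1,0],[0,0,0],12]
    - [[-5,3,0],[0,0,0],12]
    - [[-7,4,0],[0,0,0],12]

```text
time_s: 46.97
ee_pos: [0.4675, -0.2089, 0.0884]
eef_rot: [3.141, 0.0, 1.449]
force: [5.2, -4.4, -7.5]
grip_width: 0.0178
```

Call:
jog_arm:
  moves:
    - [[-3,2,0],[0,0,0],12]
    - [[-5,3,0],[0,0,0],12]
    - [[-7,5,0],[0,0,0],12]

```text
time_s: 47.22
ee_pos: [0.4605, -0.204, 0.0884]
eef_rot: [3.141, 0.0, 1.449]
force: [3.6, -6.0, -7.6]
grip_width: 0.0177
```

Call:
jog_arm:
  moves:
    - [[-3,2,0],[0,0,0],12]
    - [[-5,4,0],[0,0,0],12]
    - [[-7,5,0],[0,0,0],12]

```text
time_s: 47.47
ee_pos: [0.4537, -0.1987, 0.0884]
eef_rot: [3.14, -0.0, 1.449]
force: [7.2, -0.8, -7.5]
grip_width: 0.0174
```

Call:
jog_arm:
  moves:
    - [[-2,1,0],[0,0,0],12]
    - [[-3,2,0],[0,0,0],12]

```text
time_s: 47.63
ee_pos: [0.4524, -0.1977, 0.0886]
eef_rot: [3.135, 0.002, 1.449]
force: [27.6, -16.0, -25.7]
grip_width: 0.0174
```

```bash
python3 jaw.py; python3 - <<'E'
from ov import *
c=cam("top");crop(c,240,160,370,255,6,"t26.png")
E
```

```text
[ 0.45244703 -0.19772775  0.08859942] [ 27.58165795 -16.04146332 -25.71641276] 47.6333
ridge y mm -60.99535856327084 [193. 193. 193. 187. 173. 172. 200. 225. 229. 222. 203. 183. 190. 204.]
```

View pics/t26.png

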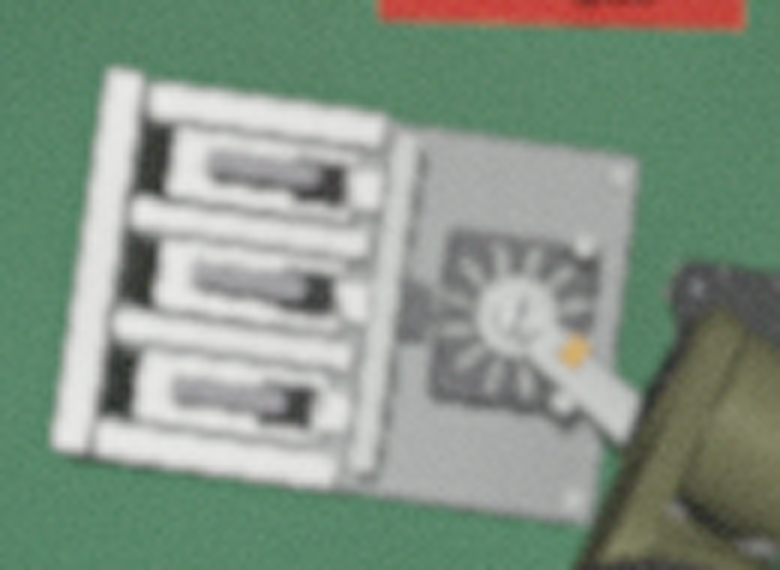

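Call:
jog_arm:
  moves:
    - [[31,-21,0],[0,0,0],12]
    - [[67,-30,0],[0,0,0],12]
    - [[101,-28,0],[0,0,0],12]
    - [[124,-21,0],[0,0,0],12]
    - [[130,-17,0],[0,0,0],12]

```text
time_s: 48.15
ee_pos: [0.5818, -0.2145, 0.0881]
eef_rot: [-3.14, 0.002, 1.45]
force: [-29.3, -16.3, 13.3]
grip_width: 0.0179
```

Call:
jog_arm:
  moves:
    - [[2,0,0],[0,0,0],12]
    - [[2,0,0],[0,0,0],12]

```text
time_s: 48.32
ee_pos: [0.5815, -0.2141, 0.0882]
eef_rot: [-3.139, 0.001, 1.449]
force: [-5.2, -5.0, -0.1]
grip_width: 0.0174
```

Call:
jog_arm:
  moves:
    - [[-5,-2,0],[0,0,0],12]
    - [[-10,-5,0],[0,0,0],12]
    - [[-14,-7,0],[0,0,0],12]

```text
time_s: 48.57
ee_pos: [0.5679, -0.2208, 0.0882]
eef_rot: [3.141, -0.0, 1.449]
force: [2.2, -1.9, -5.3]
grip_width: 0.0176
```

Call:
jog_arm:
  moves:
    - [[-3,-1,0],[0,0,0],12]
    - [[-6,-2,0],[0,0,0],12]
    - [[-8,-3,0],[0,0,0],12]

```text
time_s: 48.82
ee_pos: [0.5597, -0.2241, 0.0883]
eef_rot: [3.141, 0.0, 1.449]
force: [2.4, -2.4, -4.6]
grip_width: 0.0173
```

Call:
jog_arm:
  moves:
    - [[-3,-1,0],[0,0,0],12]
    - [[-6,-1,0],[0,0,0],12]
    - [[-8,-2,0],[0,0,0],12]

```text
time_s: 49.07
ee_pos: [0.5516, -0.2261, 0.0882]
eef_rot: [-3.142, 0.0, 1.449]
force: [2.6, -3.4, -6.1]
grip_width: 0.0179
```

Call:
jog_arm:
  moves:
    - [[-3,0,0],[0,0,0],12]
    - [[-6,-1,0],[0,0,0],12]
    - [[-8,-1,0],[0,0,0],12]

```text
time_s: 49.32
ee_pos: [0.5436, -0.2272, 0.0883]
eef_rot: [-3.141, 0.0, 1.449]
force: [2.7, -4.5, -7.5]
grip_width: 0.018
```

Call:
jog_arm:
  moves:
    - [[-3,0,0],[0,0,0],12]
    - [[-6,0,0],[0,0,0],12]
    - [[-8,0,0],[0,0,0],12]

```text
time_s: 49.57
ee_pos: [0.5359, -0.2273, 0.0883]
eef_rot: [3.141, 0.001, 1.449]
force: [6.6, -8.3, -10.2]
grip_width: 0.018
```

Call:
jog_arm:
  moves:
    - [[-3,0,0],[0,0,0],12]
    - [[-6,0,0],[0,0,0],12]
    - [[-8,0,0],[0,0,0],12]

```text
time_s: 49.82
ee_pos: [0.5279, -0.2271, 0.0883]
eef_rot: [3.141, 0.0, 1.449]
force: [5.8, -4.2, -10.6]
grip_width: 0.0174
```

Call:
jog_arm:
  moves:
    - [[-3,0,0],[0,0,0],12]
    - [[-6,0,0],[0,0,0],12]
    - [[-8,0,0],[0,0,0],12]

```text
time_s: 50.07
ee_pos: [0.5199, -0.227, 0.0883]
eef_rot: [3.141, 0.0, 1.449]
force: [6.4, -6.1, -8.3]
grip_width: 0.0175
```

Call:
jog_arm:
  moves:
    - [[-3,0,0],[0,0,0],12]
    - [[-6,1,0],[0,0,0],12]
    - [[-8,1,0],[0,0,0],12]

```text
time_s: 50.32
ee_pos: [0.5119, -0.2259, 0.0884]
eef_rot: [3.141, 0.0, 1.449]
force: [6.3, -3.1, -8.1]
grip_width: 0.0176
```

Call:
jog_arm:
  moves:
    - [[-3,0,0],[0,0,0],12]
    - [[-6,1,0],[0,0,0],12]
    - [[-8,1,0],[0,0,0],12]

```text
time_s: 50.57
ee_pos: [0.504, -0.2246, 0.0884]
eef_rot: [3.141, -0.0, 1.449]
force: [5.8, -0.8, -8.4]
grip_width: 0.0179
```

Call:
jog_arm:
  moves:
    - [[-3,0,0],[0,0,0],12]
    - [[-6,1,0],[0,0,0],12]
    - [[-8,2,0],[0,0,0],12]

```text
time_s: 50.82
ee_pos: [0.4959, -0.2229, 0.0884]
eef_rot: [3.141, 0.0, 1.449]
force: [4.7, -6.4, -7.5]
grip_width: 0.0175
```

Call:
jog_arm:
  moves:
    - [[-3,1,0],[0,0,0],12]
    - [[-6,2,0],[0,0,0],12]
    - [[-8,3,0],[0,0,0],12]

```text
time_s: 51.07
ee_pos: [0.488, -0.2198, 0.0884]
eef_rot: [3.141, 0.0, 1.449]
force: [4.6, -5.8, -7.8]
grip_width: 0.0173
```

Call:
jog_arm:
  moves:
    - [[-3,1,0],[0,0,0],12]
    - [[-6,3,0],[0,0,0],12]
    - [[-8,4,0],[0,0,0],12]

```text
time_s: 51.32
ee_pos: [0.4798, -0.216, 0.0885]
eef_rot: [3.141, 0.001, 1.449]
force: [4.2, -4.8, -7.7]
grip_width: 0.0175
```

Call:
jog_arm:
  moves:
    - [[-3,1,0],[0,0,0],12]
    - [[-6,3,0],[0,0,0],12]
    - [[-8,4,0],[0,0,0],12]

```text
time_s: 51.57
ee_pos: [0.4719, -0.2118, 0.0885]
eef_rot: [3.141, 0.0, 1.449]
force: [5.2, -2.5, -8.0]
grip_width: 0.0175
```

Call:
jog_arm:
  moves:
    - [[-3,2,0],[0,0,0],12]
    - [[-5,3,0],[0,0,0],12]
    - [[-7,4,0],[0,0,0],12]

```text
time_s: 51.82
ee_pos: [0.4651, -0.2078, 0.0885]
eef_rot: [3.141, -0.0, 1.449]
force: [6.0, -1.8, -7.0]
grip_width: 0.0173
```

```bash
python3 jaw.py
```

```text
[ 0.46505974 -0.20775485  0.08849333] [ 6.02135086 -1.76641003 -7.01502073] 51.8167
ridge y mm -60.07225636446515 [195. 193. 193. 187. 173. 169. 195. 223. 232. 230. 213. 188. 188. 204.]
```

Call:
jog_arm:
  moves:
    - [[-3,2,0],[0,0,0],12]
    - [[-5,4,0],[0,0,0],12]
    - [[-7,5,0],[0,0,0],12]

```text
time_s: 52.12
ee_pos: [0.4581, -0.2027, 0.0885]
eef_rot: [3.141, 0.0, 1.449]
force: [5.8, -2.1, -7.2]
grip_width: 0.0175
```

Call:
jog_arm:
  moves:
    - [[-3,2,0],[0,0,0],12]
    - [[-5,4,0],[0,0,0],12]
    - [[-6,4,0],[0,0,0],12]

```text
time_s: 52.37
ee_pos: [0.4524, -0.1985, 0.0886]
eef_rot: [3.14, -0.0, 1.449]
force: [14.7, -0.6, -13.5]
grip_width: 0.0172
```

Call:
jog_arm:
  moves:
    - [[-2,2,0],[0,0,0],12]
    - [[-2,2,0],[0,0,0],12]

```text
time_s: 52.53
ee_pos: [0.4525, -0.1979, 0.0889]
eef_rot: [3.134, 0.002, 1.449]
force: [24.9, -11.3, -20.7]
grip_width: 0.0177
```

```bash
python3 jaw.py
```

```text
[ 0.45246768 -0.19788768  0.08893964] [ 24.88757773 -11.2926212  -20.69643189] 52.5333
ridge y mm -60.05715439660373 [193. 193. 193. 188. 175. 170. 194. 220. 231. 229. 212. 185. 187. 202.]
```

Call:
jog_arm:
  moves:
    - [[31,-22,0],[0,0,0],12]
    - [[67,-31,0],[0,0,0],12]
    - [[101,-29,0],[0,0,0],12]
    - [[124,-21,0],[0,0,0],12]
    - [[130,-18,0],[0,0,0],12]

```text
time_s: 53.0
ee_pos: [0.5817, -0.2152, 0.0884]
eef_rot: [-3.141, 0.002, 1.45]
force: [-31.1, -20.2, 12.0]
grip_width: 0.0174
```

Call:
jog_arm:
  moves:
    - [[2,1,0],[0,0,0],12]
    - [[2,1,0],[0,0,0],12]

```text
time_s: 53.17
ee_pos: [0.5814, -0.215, 0.0886]
eef_rot: [-3.14, 0.002, 1.449]
force: [-3.1, -11.2, -2.0]
grip_width: 0.0174
```

Call:
jog_arm:
  moves:
    - [[-5,-2,0],[0,0,0],12]
    - [[-10,-5,0],[0,0,0],12]
    - [[-14,-7,0],[0,0,0],12]

```text
time_s: 53.42
ee_pos: [0.5678, -0.2212, 0.0886]
eef_rot: [3.141, 0.0, 1.449]
force: [6.4, -4.7, -4.3]
grip_width: 0.0177
```

Call:
jog_arm:
  moves:
    - [[-3,-1,0],[0,0,0],12]
    - [[-6,-2,0],[0,0,0],12]
    - [[-8,-3,0],[0,0,0],12]

```text
time_s: 53.67
ee_pos: [0.5598, -0.2245, 0.0886]
eef_rot: [3.141, 0.001, 1.448]
force: [3.1, -4.8, -5.5]
grip_width: 0.0176
```

Call:
jog_arm:
  moves:
    - [[-3,-1,0],[0,0,0],12]
    - [[-6,-1,0],[0,0,0],12]
    - [[-8,-2,0],[0,0,0],12]

```text
time_s: 53.92
ee_pos: [0.5517, -0.2264, 0.0886]
eef_rot: [3.141, 0.001, 1.449]
force: [3.1, -2.8, -5.0]
grip_width: 0.0176
```

Call:
jog_arm:
  moves:
    - [[-3,0,0],[0,0,0],12]
    - [[-6,-1,0],[0,0,0],12]
    - [[-8,-1,0],[0,0,0],12]

```text
time_s: 54.17
ee_pos: [0.5437, -0.2273, 0.0886]
eef_rot: [3.141, 0.001, 1.449]
force: [3.5, -6.5, -5.1]
grip_width: 0.0177
```

Call:
jog_arm:
  moves:
    - [[-3,0,0],[0,0,0],12]
    - [[-6,0,0],[0,0,0],12]

```text
time_s: 54.33
ee_pos: [0.5377, -0.2275, 0.0886]
eef_rot: [3.141, 0.001, 1.449]
force: [2.4, -7.8, -5.5]
grip_width: 0.0175
```

Call:
jog_arm:
  moves:
    - [[-3,0,0],[0,0,0],12]
    - [[-6,0,0],[0,0,0],12]

```text
time_s: 54.5
ee_pos: [0.5318, -0.2274, 0.0886]
eef_rot: [3.141, 0.001, 1.449]
force: [5.5, -6.0, -6.3]
grip_width: 0.018
```

Call:
jog_arm:
  moves:
    - [[-3,0,0],[0,0,0],12]
    - [[-6,0,0],[0,0,0],12]
    - [[-8,0,0],[0,0,0],12]

```text
time_s: 54.75
ee_pos: [0.524, -0.2271, 0.0886]
eef_rot: [3.14, 0.0, 1.449]
force: [5.8, -6.3, -7.0]
grip_width: 0.018
```

Call:
jog_arm:
  moves:
    - [[-3,0,0],[0,0,0],12]
    - [[-6,0,0],[0,0,0],12]
    - [[-8,0,0],[0,0,0],12]

```text
time_s: 55.0
ee_pos: [0.516, -0.227, 0.0886]
eef_rot: [3.14, 0.0, 1.449]
force: [5.6, -4.7, -6.5]
grip_width: 0.0177
```

Call:
jog_arm:
  moves:
    - [[-3,0,0],[0,0,0],12]
    - [[-6,1,0],[0,0,0],12]
    - [[-8,1,0],[0,0,0],12]

```text
time_s: 55.25
ee_pos: [0.508, -0.226, 0.0886]
eef_rot: [3.14, 0.0, 1.449]
force: [5.7, -3.6, -6.3]
grip_width: 0.0176
```

```bash
python3 jaw.py
```

```text
[ 0.50795959 -0.22598477  0.08862086] [ 5.68124576 -3.64438584 -6.27900317] 55.25
ridge y mm -60.0217731445655 [194. 195. 194. 189. 177. 172. 195. 222. 232. 231. 212. 185. 188. 204.]
```

Call:
jog_arm:
  moves:
    - [[-3,0,0],[0,0,0],12]
    - [[-6,1,0],[0,0,0],12]
    - [[-8,1,0],[0,0,0],12]

```text
time_s: 55.55
ee_pos: [0.5005, -0.2249, 0.0887]
eef_rot: [3.139, 0.0, 1.449]
force: [13.8, -2.3, -9.7]
grip_width: 0.0177
```

Call:
jog_arm:
  moves:
    - [[-3,1,0],[0,0,0],12]
    - [[-6,2,0],[0,0,0],12]
    - [[-8,3,0],[0,0,0],12]

```text
time_s: 55.8
ee_pos: [0.4937, -0.2231, 0.0888]
eef_rot: [3.136, 0.002, 1.449]
force: [20.9, -16.9, -17.8]
grip_width: 0.0176
```

Call:
jog_arm:
  moves:
    - [[-3,1,0],[0,0,0],12]
    - [[-6,2,0],[0,0,0],12]
    - [[-8,3,0],[0,0,0],12]

```text
time_s: 56.05
ee_pos: [0.4871, -0.2205, 0.0891]
eef_rot: [3.132, 0.003, 1.449]
force: [32.9, -18.8, -24.5]
grip_width: 0.0178
```

Call:
jog_arm:
  moves:
    - [[-3,1,0],[0,0,0],12]
    - [[-6,3,0],[0,0,0],12]
    - [[-8,4,0],[0,0,0],12]

```text
time_s: 56.3
ee_pos: [0.4802, -0.2172, 0.0897]
eef_rot: [3.129, 0.005, 1.449]
force: [37.9, -22.3, -23.6]
grip_width: 0.026
```

Call:
jog_arm:
  moves:
    - [[-3,2,0],[0,0,0],12]
    - [[-5,3,0],[0,0,0],12]
    - [[-7,4,0],[0,0,0],12]

```text
time_s: 56.55
ee_pos: [0.4735, -0.2138, 0.0902]
eef_rot: [3.128, 0.006, 1.449]
force: [36.9, -27.9, -22.4]
grip_width: 0.0384
```

```bash
python3 jaw.py; python3 - <<'E'
from ov import *
c=cam("top");crop(c,240,160,370,255,6,"t27.png")
E
```

```text
[ 0.4735167  -0.2137955   0.09015951] [ 36.9436467  -27.91171496 -22.44448735] 56.55
ridge y mm -59.85926657388368 [193. 193. 194. 190. 175. 168. 194. 220. 230. 230. 214. 186. 186. 203.]
```

View pics/t27.png

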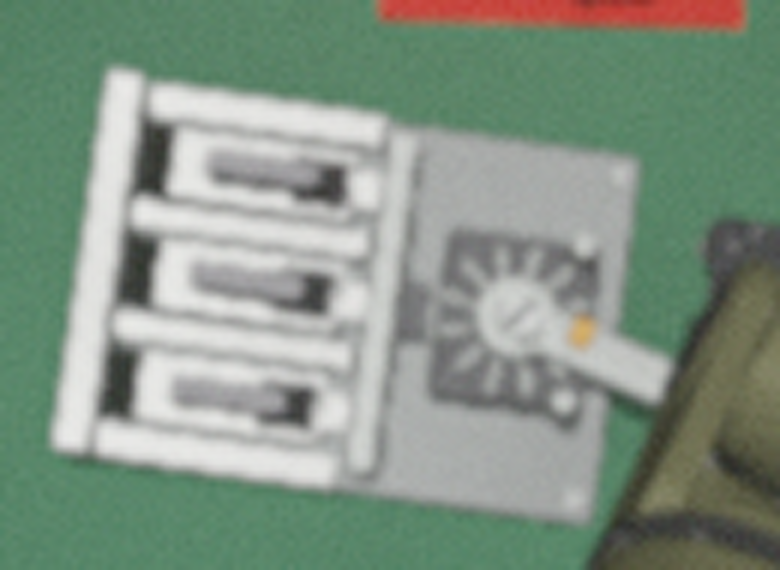

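Call:
jog_arm:
  moves:
    - [[8,-4,0],[0,0,0],50]
    - [[16,-7,0],[0,0,0],50]
    - [[22,-10,0],[0,0,0],50]
    - [[22,-10,0],[0,0,0],50]
    - [[22,-10,0],[0,0,0],50]

```text
time_s: 57.07
ee_pos: [0.4909, -0.2208, 0.0887]
eef_rot: [3.141, 0.0, 1.449]
force: [1.7, -1.3, 1.8]
grip_width: 0.0499
```

```bash
python3 jaw.py; python3 - <<'E'
from ov import *
s=cam("side");crop(s,230,180,350,280,6,"s28.png")
E
```

```text
[ 0.49093244 -0.22082008  0.08867678] [ 1.71952944 -1.26302229  1.77670374] 57.0667
ridge y mm -59.9638507022144 [193. 195. 195. 189. 176. 171. 195. 222. 230. 231. 213. 186. 188. 202.]
```

View pics/s28.png

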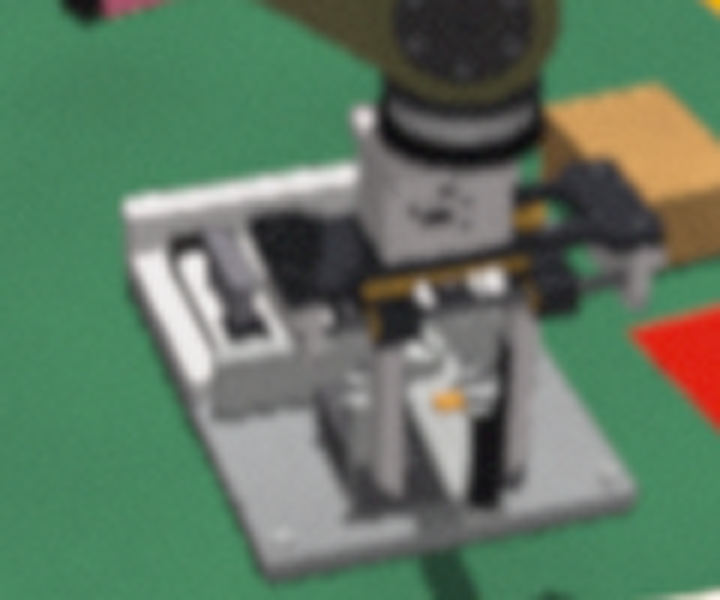

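Call:
jog_arm:
  moves:
    - [[0,0,30],[0,0,0],50]
    - [[0,0,65],[0,0,0],50]
    - [[0,0,80],[0,0,0],50]
    - [[0,-30,80],[0,0,0],20]
    - [[5,-60,80],[0,0,0],0]

```text
time_s: 57.58
ee_pos: [0.4955, -0.2809, 0.17]
eef_rot: [3.14, 0.001, 1.451]
force: [-0.1, -0.0, -0.7]
grip_width: 0.04
```

Call:
jog_arm:
  moves:
    - [[10,-40,0],[0,0,0],0]
    - [[20,-80,0],[0,0,0],0]
    - [[26,-110,0],[0,0,0],0]
    - [[26,-121,0],[0,0,0],0]
    - [[26,-121,0],[0,0,0],0]

```text
time_s: 58.0
ee_pos: [0.5208, -0.4035, 0.1673]
eef_rot: [-3.14, -0.001, 1.446]
force: [-0.5, 0.7, 0.3]
grip_width: 0.0067
```

Call:
jog_arm:
  moves:
    - [[0,0,-10],[0,0,0],0]
    - [[0,0,-20],[0,0,0],0]
    - [[0,0,-30],[0,0,0],0]
    - [[0,0,-30],[0,0,0],0]

```text
time_s: 58.33
ee_pos: [0.5213, -0.4001, 0.1356]
eef_rot: [-3.138, -0.002, 1.45]
force: [1.2, 0.8, -0.1]
grip_width: 0.0003
```

```bash
python3 jaw.py; python3 - <<'E'
from ov import *
s=cam("side");crop(s,280,220,440,360,5,"s29.png");c=cam("top");crop(c,240,160,370,255,6,"t29.png")
p=ctrl.get_obs()["ee_pos"];print((proj(s,[p,[.522,-.4025,.116]])))
E
```

```text
[ 0.52125347 -0.40007382  0.1356169 ] [ 1.20054371  0.7669814  -0.12880094] 58.3333
ridge y mm -60.03247806149782 [196. 195. 196. 191. 177. 173. 197. 224. 233. 231. 215. 186. 189. 205.]
[[348.23733343 280.1379231 ]
 [347.66326533 287.2938607 ]]
```

View pics/s29.png

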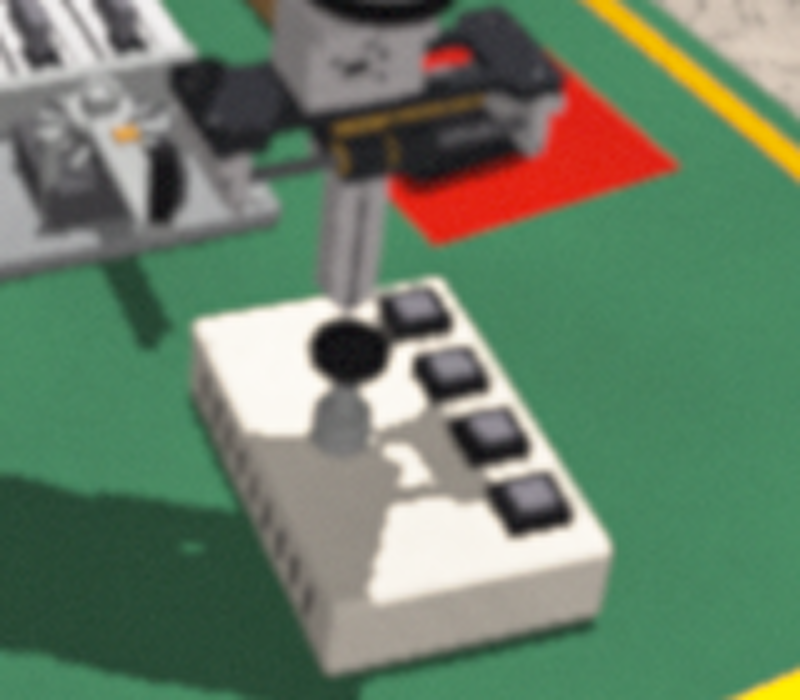

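View pics/t29.png

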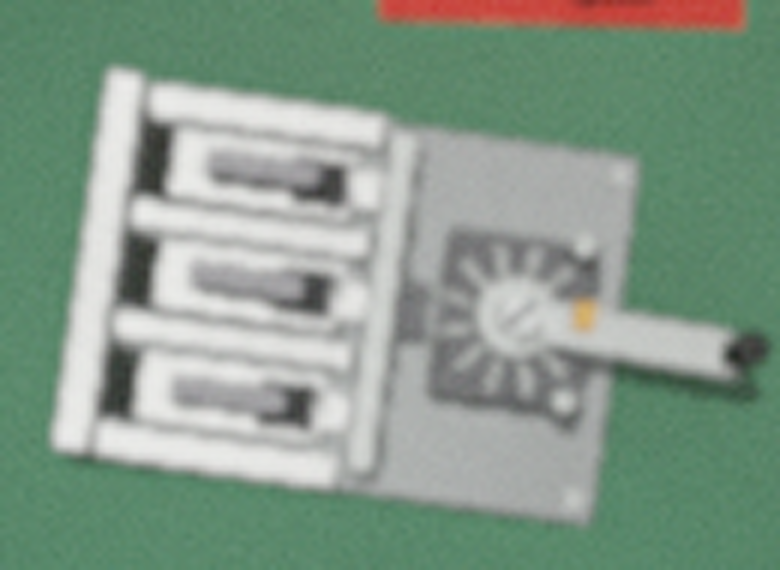

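Call:
jog_arm:
  moves:
    - [[1,-2,-10],[0,0,0],0]
    - [[1,-2,-20],[0,0,0],0]
    - [[1,-2,-27],[0,0,0],0]
    - [[1,-2,-33],[0,0,0],0]
    - [[1,-2,-38],[0,0,0],0]

```text
time_s: 58.9
ee_pos: [0.523, -0.4041, 0.1]
eef_rot: [3.141, 0.0, 1.449]
force: [0.0, 0.5, 8.2]
grip_width: 0.0004
```

Call:
jog_arm:
  moves:
    - [[0,0,-3],[0,0,0],0]
    - [[0,0,-6],[0,0,0],0]
    - [[0,0,-6],[0,0,0],0]

```text
time_s: 59.15
ee_pos: [0.523, -0.4041, 0.0943]
eef_rot: [3.141, 0.0, 1.449]
force: [-0.6, 0.1, 8.4]
grip_width: 0.0002
```

Call:
jog_arm:
  moves:
    - [[0,0,-1],[0,0,0],0]
    - [[0,0,-2],[0,0,0],0]
    - [[0,0,-2],[0,0,0],0]

```text
time_s: 59.4
ee_pos: [0.523, -0.4041, 0.0928]
eef_rot: [3.141, 0.0, 1.449]
force: [-1.5, 2.1, 9.8]
grip_width: 0.0002
```

Call:
jog_arm:
  moves:
    - [[0,0,-1],[0,0,0],0]
    - [[0,0,-2],[0,0,0],0]
    - [[0,0,-3],[0,0,0],0]
    - [[0,0,-3],[0,0,0],0]

```text
time_s: 59.73
ee_pos: [0.5231, -0.4042, 0.0912]
eef_rot: [3.14, 0.001, 1.449]
force: [-5.2, 4.5, 17.1]
grip_width: 0.0003
```

Call:
jog_arm:
  moves:
    - [[0,0,-1],[0,0,0],0]
    - [[0,0,-1],[0,0,0],0]

```text
time_s: 59.9
ee_pos: [0.5232, -0.4042, 0.0911]
eef_rot: [3.14, 0.001, 1.449]
force: [-7.2, 5.7, 25.4]
grip_width: 0.0004
```

At the stop (0.0911, 25 N > 10.5 N spring). Release upward.

Call:
jog_arm:
  moves:
    - [[0,0,10],[0,0,0],0]
    - [[0,0,25],[0,0,0],0]
    - [[0,0,50],[0,0,0],0]
    - [[0,0,80],[0,0,0],0]
    - [[0,0,110],[0,0,0],0]

```text
time_s: 60.32
ee_pos: [0.5225, -0.4036, 0.1986]
eef_rot: [-3.14, -0.001, 1.449]
force: [-0.2, -0.2, 0.6]
grip_width: 0.0003
```

Call:
jog_arm:
  moves:
    - [[-60,-60,20],[0,0,0],0]
    - [[-120,-100,20],[0,0,0],0]
    - [[-120,-100,20],[0,0,0],0]
    - [[-120,-100,20],[0,0,0],0]
    - [[-120,-100,20],[0,0,0],0]

```text
time_s: 60.73
ee_pos: [0.3983, -0.5074, 0.2184]
eef_rot: [-3.141, 0.001, 1.444]
force: [0.7, -0.0, 0.0]
grip_width: 0.0004
```

```bash
python3 jaw.py; python3 - <<'E'
from ov import *
s=cam("side");c=cam("top");cv2.imwrite("pics/s30.png",cv2.resize(s["bgr"][140:360,220:440],None,fx=2.7,fy=2.7,interpolation=cv2.INTER_CUBIC));cv2.imwrite("pics/t30.png",cv2.resize(c["bgr"][80:330,100:480],None,fx=2,fy=2,interpolation=cv2.INTER_CUBIC))
E
```

```text
[ 0.39832252 -0.50739556  0.21844526] [ 0.66770619 -0.00180453  0.01806446] 60.7333
ridge y mm -59.954936886758205 [194. 193. 194. 190. 178. 171. 193. 221. 232. 230. 214. 185. 187. 204.]
```

View pics/s30.png

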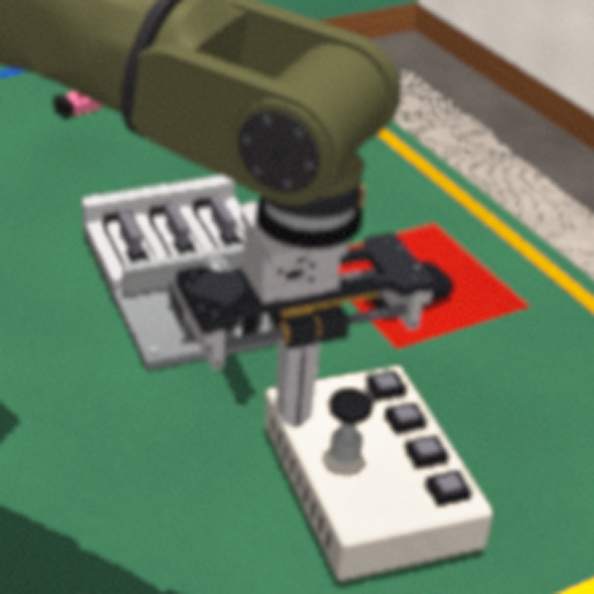

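View pics/t30.png

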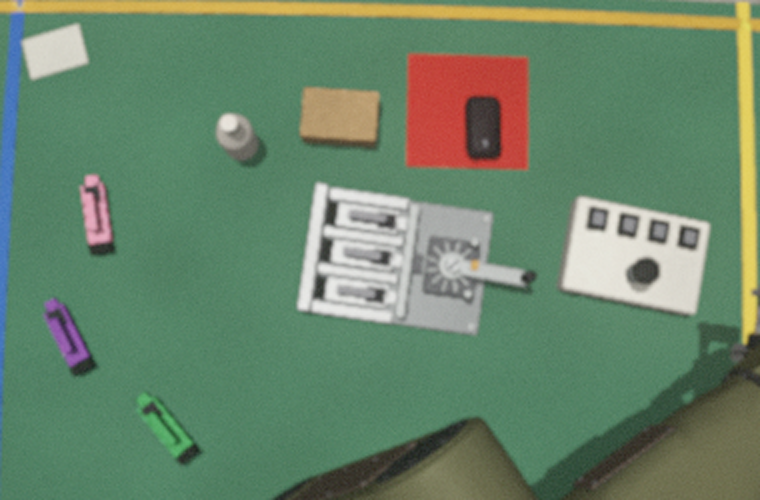

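```bash
python3 -c "
from station import ctrl
print(ctrl.hand_in())"
```

```text
the job is handed in; nothing more can be done
None
```

I did the job in the order asked and handed it in at about 61 s of the 208 s limit.

- **Magazines:** All three lie flat in the lanes, one to a lane, stopper ends towards the fence. I turned two of them end for end. The last top picture shows them still in place.
- **Clamp:** It took 13 forward swings instead of the 7 or so I expected, because each swing lost more than I had assumed. On the last swing the handle stalled in mid-travel and the force on the tool went up to about 38 N along x. That also pushed the lightly gripping fingers apart, from 18 to 38 mm. I take this stall as the bolt reaching its stop.
- **Jaw position:** The top camera puts the jaw's total travel at 17.9 mm, which fits a closed jaw at 18 mm less a small starting angle. The measurement is only good to about 1 mm and wavered between swings.
- **Plunger:** I pressed the head down to 91 mm, where the force climbed to 25 N against the 10.5 N spring, so it was on its stop. The last pictures show it up again.
- **Left alone:** The last top picture shows the bottle, carton, mouse and coloured look-alikes where they were, and the robot clear of everything.

One oddity: the first magazine met the lane floor with about 33 N upward and 16 N sideways before I let go. It lay centred in its lane afterwards. Neither a knocked magazine nor a slackened grip showed up in the checks I made.

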